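# Digitise an arched mount template

## Robot

A 7-joint arm with a two-finger parallel gripper is mounted at the origin on the work surface. World frame = base frame: x ahead of the robot, y to its left, z up, the work surface at z = 0. Lengths are in m, angles in rad, forces in N, time in s.
With the tool pointing down it reaches from about 0.4 to 0.85 m from the base axis. Payload 10.4 kg.
Tool frame: the origin (TCP) lies between the finger pads, 19 mm behind the fingertips; this is the grasp point; z points along the fingers, y is the line along which they close (so a half turn about z gives the same grasp; the last joint's range is limited). The gripper opens to 85 mm and grips with 20 to 120 N. Pads are 22 mm wide; open, the fingers measure 114 mm over their backs; the gripper's body (76 mm by 85 mm) begins 54 mm behind the grasp point. The pads swing forward as they close: fully open they stand 13 mm farther back than shut.
Start: joints at [-1.124, 0.332, -0.065, 1.46, 0.022, 1.35, -0.088], TCP at [0.283, 0.557, 0.25] pointing down, gripper open.
Joint ranges: [-2.6, 2.6], [-0.5, 2.12], [-1.47, 1.34], [0.16, 2.42], [-1.27, 4.41], [0.06, 2.06], [-2.6, 2.6]. Speed limits (rad/s): [2.22, 2.22, 2.79, 2.79, 3.14, 3.14, 3.14].

## Interface

Orientations are given as a unit quaternion [x, y, z, w].
In Python, from workcell import * gives the robot as it stands. The module is installed in compiled form; this text tells all that it offers.
- The arm moves only by the tool carry_out, never from a script. Its argument "motion" is a list of rows, each an object with "xyz": the shift along the tool's x, y, z in m, a list of three; "angular": the turn, a rotation vector about the tool's x, y, z in degrees, a list of three. A call has 1 to 12 rows; each row is the pose to reach, as a shift and turn from the pose commanded when the call began, along the tool's axes at that moment; what a row does not reach only later rows make up. A row lasts 1/10 s, in which the tool goes at most 50 mm and 8.59 degrees, less where a joint would pass 70% of its speed; a pose out of reach is approached as far as the arm can. A call with a gripper value outside its range is refused whole. "hand" is the opening, from 0 (shut) to 1 (fully open), set as the call begins (left out, the last holds). The fingers move at their own pace and stop on an object; "grip_force" is the grip in N (left out, the last holds). Time passes only in rows, so rows that repeat a pose let the fingers close. It gives the time, the measured TCP pose, the force, the opening and the grip force at its end, in the units of the state.
- get_obs(): the state, without advancing time (a new reading comes with each control period).
- camera(name): name is "scene" or "top" or "wrist"; returns a dict with "img" (420x560x3 uint8, red, green, blue), "fx", "fy", "cx", "cy" (pixels), "extrinsics" (4x4, takes a point from camera to world coordinates). Camera axes: x right, y up, looking along -z (the intrinsics and any distortion apply to the point x, -y, -z); pixel columns grow to the right and rows downward; lengths in m; the calibration is good to about 2 mm. A picture is of the moment at which its call begins. There is no depth.
- hand_in(): hands the job in; it is judged then, once.
The state is a dict: "clock": time; "joint_pos": joint angles; "joint_velocities": joint speeds; "tau": joint torques, N m; "position": TCP position; "ee_rot": TCP orientation; "ft_force": force on the tool from outside, world axes, zero at the start; "torque": the same for the moment, N m; "grip_width": opening from 0.0 (shut) to 1.0 (fully open); "grasp_force": force on a finger pad.
Only numpy, scipy, OpenCV 4.12 (cv2) and the standard library are available. Lean on these libraries where they do the work, as an engineer would, in place of code of your own. Each camera call takes 0.05 s, during which the arm holds its last target. There are 200 camera calls.

## Task

Capture the outline of the arched plywood template on the digitising tablet: stand every weight from the tray on the template, well inside its edge, press the square key (new outline), then with the pen upright and its tip down on the tablet follow the template's edge slowly, at a few centimetres a second, from the foot beside the hanging hole up round the arch and down to the other foot. With the weights still in place press the round key (close outline) and then the long bar key (store), one at a time. Leave the template where it lies, never press the small oblong erase key or disturb the other things on the counter, and finish with the pen standing in its stand and every weight standing in its tray.

Things in the scene. Friction and masses are not known exactly. Their poses are not given: they have to be found in the camera images.
- tablet: digitising tablet, fixed flat slab 310 (x) x 360 (y) x 14 mm, grey with a darker active area; origin at the centre of its underside, on the counter; its top face is 14 mm up
- template: loose plywood template on the tablet, 6 mm thick, 200 g: a half disc of radius 90 mm (local x > 0) joined to a straight-sided part 180 mm wide (local y -90 to +90) reaching back to local x = -95. Origin at the centre of the half disc, on the underside; z up. A dark hanging hole with a brass rim (18 mm, painted look only) at local (-72, +68) mm marks the starting foot
- edge0 (a point): start of the edge to follow: on the template's edge line (underside height) at local (-80, +90) mm, at the foot beside the hanging hole
- edge1 (a point): point on the edge a fifth of the way along, local (8.5, 89.6) mm
- edge2 (a point): point on the edge two fifths along, local (79.3, 42.5) mm
- edge3 (a point): point on the edge three fifths along, local (79.3, -42.5) mm
- edge4 (a point): point on the edge four fifths along, local (8.5, -89.6) mm
- edge5 (a point): end of the edge to follow: local (-80, -90) mm, at the foot without a hole. The whole path from edge0 to edge5 is 443 mm: 80 mm straight, a half circle of radius 90 mm, 80 mm straight
- tray: fixed open wooden tray 156 x 156 mm outside, 22 mm high, walls and floor 5 mm thick (inner floor 146 x 146 mm, 5 mm above the counter), in which the weights stand at first; origin at the centre of its underside; it and the key console may be on either side of the tablet
- console: fixed white key console 125 (x) x 145 (y) x 26 mm, dark display strip on its far (+x) side, four black keys with flat tops 38 mm above the counter at local mm: square (19 x 19, new outline) at (8, 42), round (21 across, close) at (8, 0), small oblong (19 x 9, erase) at (8, -42), long bar (15 x 60 along y, store) at (-38, 0). Origin at the centre of its underside
- key_square (a joint): travel of the square key, m: 0 up, 0.006 fully down, counts as pressed beyond 0.004; springs back, about 4 N when fully down (so too the other keys)
- key_round (a joint): travel of the round key, as above
- key_bar (a joint): travel of the long bar key, as above
- key_oblong (a joint): travel of the small oblong key, as above
- stand: fixed grey pen stand: round foot 68 mm wide, 14 mm high, with a tube 25 mm outside, 17 mm inside, its rim 64 mm above the counter; the tube is 50 mm deep, narrowing to 9 mm across in its lowest 8 mm; origin at the centre of its underside; it may be on either side beyond the tray or console
- pen: loose cordless digitiser pen, black, 118 mm long, 13 mm thick round barrel, 25 g, with an 18 mm cone to a 3 mm tip; at first it stands tip down in the stand, 14 mm above the counter, perhaps leaning by up to 0.07 rad. Origin at the tip, z along the pen to its blunt end. Grip it 70 to 85 mm above the tip
- gouache: bystander: closed paint jar 52 mm wide, 62 mm tall; origin at the centre of its underside
- tape: bystander: roll of tape lying flat, 84 mm wide, 24 mm high; origin at the centre of its underside
- swatches: bystander: stack of swatch cards 50 x 150 x 22 mm; origin at the centre of its underside
- weight0: loose steel weight, 240 to 375 g, upright: foot 44 mm wide and 22 mm high with a round knob 18 mm wide on top, 50.5 mm tall in all, best gripped by the knob with the TCP 44 mm above the underside; origin at the centre of its underside (may be absent)
- weight1: loose steel weight, 240 to 375 g, upright: foot 44 mm wide and 22 mm high with a round knob 18 mm wide on top, 50.5 mm tall in all, best gripped by the knob with the TCP 44 mm above the underside; origin at the centre of its underside (may be absent)
- weight2: loose steel weight, 240 to 375 g, upright: foot 44 mm wide and 22 mm high with a round knob 18 mm wide on top, 50.5 mm tall in all, best gripped by the knob with the TCP 44 mm above the underside; origin at the centre of its underside (may be absent)
- weight3: loose steel weight, 240 to 375 g, upright: foot 44 mm wide and 22 mm high with a round knob 18 mm wide on top, 50.5 mm tall in all, best gripped by the knob with the TCP 44 mm above the underside; origin at the centre of its underside (may be absent)
Not all that is in view belongs to the job. Of the things that look like the console, take the one that is nearest to the robot's base at the start.

How it is judged:
On the way, in this order (a step that is already met when the one before it is completed fails the run):
1. all the weights stand on the template, let go (z of weight0 in the frame of template between 0.003 and 0.011 m and horizontal distance between each of weight0, weight1, weight2, weight3 and template below 0.085 m and angle between each of weight0, weight1, weight2, weight3's own z axis and vertical below 0.12 rad and z of weight1 in the frame of template between 0.003 and 0.011 m and z of weight2 in the frame of template between 0.003 and 0.011 m and z of weight3 in the frame of template between 0.003 and 0.011 m and contact force between each of weight0, weight1, weight2, weight3 and the fingers below 0.2 N), for 0.2 s.
2. the square key (new outline) is pressed, alone (value of joint key_square above 0.004 m and value of joint each of key_round, key_bar, key_oblong below 0.002 m), for 0.05 s.
3. the pen tip is on the tablet at the starting foot, beside the hole (horizontal distance between pen and edge0 below 0.008 m and z of pen in the frame of tablet below 0.018 m and linear speed of pen below 0.08 m/s and angle between pen's own z axis and vertical below 0.6 rad and z of weight0 in the frame of template between 0.003 and 0.011 m and horizontal distance between each of weight0, weight1, weight2, weight3 and template below 0.085 m and angle between each of weight0, weight1, weight2, weight3's own z axis and vertical below 0.12 rad and z of weight1 in the frame of template between 0.003 and 0.011 m and z of weight2 in the frame of template between 0.003 and 0.011 m and z of weight3 in the frame of template between 0.003 and 0.011 m), for 0.04 s.
4. the tip has followed the edge, slowly, to one fifth of the path (horizontal distance between pen and edge1 below 0.008 m and z of pen in the frame of tablet below 0.018 m and linear speed of pen below 0.08 m/s and angle between pen's own z axis and vertical below 0.6 rad and z of weight0 in the frame of template between 0.003 and 0.011 m and horizontal distance between each of weight0, weight1, weight2, weight3 and template below 0.085 m and angle between each of weight0, weight1, weight2, weight3's own z axis and vertical below 0.12 rad and z of weight1 in the frame of template between 0.003 and 0.011 m and z of weight2 in the frame of template between 0.003 and 0.011 m and z of weight3 in the frame of template between 0.003 and 0.011 m), for 0.04 s.
5. two fifths (horizontal distance between pen and edge2 below 0.008 m and z of pen in the frame of tablet below 0.018 m and linear speed of pen below 0.08 m/s and angle between pen's own z axis and vertical below 0.6 rad and z of weight0 in the frame of template between 0.003 and 0.011 m and horizontal distance between each of weight0, weight1, weight2, weight3 and template below 0.085 m and angle between each of weight0, weight1, weight2, weight3's own z axis and vertical below 0.12 rad and z of weight1 in the frame of template between 0.003 and 0.011 m and z of weight2 in the frame of template between 0.003 and 0.011 m and z of weight3 in the frame of template between 0.003 and 0.011 m), for 0.04 s.
6. three fifths (horizontal distance between pen and edge3 below 0.008 m and z of pen in the frame of tablet below 0.018 m and linear speed of pen below 0.08 m/s and angle between pen's own z axis and vertical below 0.6 rad and z of weight0 in the frame of template between 0.003 and 0.011 m and horizontal distance between each of weight0, weight1, weight2, weight3 and template below 0.085 m and angle between each of weight0, weight1, weight2, weight3's own z axis and vertical below 0.12 rad and z of weight1 in the frame of template between 0.003 and 0.011 m and z of weight2 in the frame of template between 0.003 and 0.011 m and z of weight3 in the frame of template between 0.003 and 0.011 m), for 0.04 s.
7. four fifths (horizontal distance between pen and edge4 below 0.008 m and z of pen in the frame of tablet below 0.018 m and linear speed of pen below 0.08 m/s and angle between pen's own z axis and vertical below 0.6 rad and z of weight0 in the frame of template between 0.003 and 0.011 m and horizontal distance between each of weight0, weight1, weight2, weight3 and template below 0.085 m and angle between each of weight0, weight1, weight2, weight3's own z axis and vertical below 0.12 rad and z of weight1 in the frame of template between 0.003 and 0.011 m and z of weight2 in the frame of template between 0.003 and 0.011 m and z of weight3 in the frame of template between 0.003 and 0.011 m), for 0.04 s.
8. the tip reaches the other foot (horizontal distance between pen and edge5 below 0.008 m and z of pen in the frame of tablet below 0.018 m and linear speed of pen below 0.08 m/s and angle between pen's own z axis and vertical below 0.6 rad and z of weight0 in the frame of template between 0.003 and 0.011 m and horizontal distance between each of weight0, weight1, weight2, weight3 and template below 0.085 m and angle between each of weight0, weight1, weight2, weight3's own z axis and vertical below 0.12 rad and z of weight1 in the frame of template between 0.003 and 0.011 m and z of weight2 in the frame of template between 0.003 and 0.011 m and z of weight3 in the frame of template between 0.003 and 0.011 m), for 0.04 s.
9. the round key (close outline) is pressed, alone, the weights still on the template (value of joint key_round above 0.004 m and value of joint each of key_square, key_bar, key_oblong below 0.002 m and z of weight0 in the frame of template between 0.003 and 0.011 m and horizontal distance between each of weight0, weight1, weight2, weight3 and template below 0.085 m and angle between each of weight0, weight1, weight2, weight3's own z axis and vertical below 0.12 rad and z of weight1 in the frame of template between 0.003 and 0.011 m and z of weight2 in the frame of template between 0.003 and 0.011 m and z of weight3 in the frame of template between 0.003 and 0.011 m), for 0.05 s.
10. the long bar key (store) is pressed, alone, the weights still on the template (value of joint key_bar above 0.004 m and value of joint each of key_square, key_round, key_oblong below 0.002 m and z of weight0 in the frame of template between 0.003 and 0.011 m and horizontal distance between each of weight0, weight1, weight2, weight3 and template below 0.085 m and angle between each of weight0, weight1, weight2, weight3's own z axis and vertical below 0.12 rad and z of weight1 in the frame of template between 0.003 and 0.011 m and z of weight2 in the frame of template between 0.003 and 0.011 m and z of weight3 in the frame of template between 0.003 and 0.011 m), for 0.05 s.
At the end, for the whole second after the job is handed in: All weights upright and at rest on the tray floor; pen in the stand, tip 29 mm or more below the rim; template within 20 mm of its start; keys up. Tracing: tip within 8 mm of each edge point and 4 mm of the tablet, under 0.08 m/s, pen within 0.6 rad of upright, weights on the template (x of weight0 in the frame of tray between -0.068 and 0.068 m and y of weight0 in the frame of tray between -0.068 and 0.068 m and z of weight0 in the frame of tray between 0.001 and 0.011 m and angle between each of weight0, weight1, weight2, weight3's own z axis and vertical below 0.12 rad and linear speed of each of weight0, weight1, weight2, weight3, pen below 0.03 m/s and x of weight1 in the frame of tray between -0.068 and 0.068 m and y of weight1 in the frame of tray between -0.068 and 0.068 m and z of weight1 in the frame of tray between 0.001 and 0.011 m and x of weight2 in the frame of tray between -0.068 and 0.068 m and y of weight2 in the frame of tray between -0.068 and 0.068 m and z of weight2 in the frame of tray between 0.001 and 0.011 m and x of weight3 in the frame of tray between -0.068 and 0.068 m and y of weight3 in the frame of tray between -0.068 and 0.068 m and z of weight3 in the frame of tray between 0.001 and 0.011 m and horizontal distance between pen and stand below 0.012 m and z of pen in the frame of stand below 0.035 m and angle between pen's own z axis and vertical below 0.25 rad and distance of template from where it was at the start of the episode below 0.02 m and linear speed of template below 0.02 m/s and value of joint each of key_square, key_round, key_bar, key_oblong below 0.002 m); the robot touches nothing.
It fails at once if the erase key (small oblong) is pressed (value of joint key_oblong above 0.004 m).
It fails at once if a bystander is moved by more than 20 mm (distance of any of gouache, tape, swatches from where it was at the start of the episode above 0.02 m).
Of weight0, weight1, weight2, weight3 only 2 to 4 are there at a start; the rules pass over those that are not, and their reading is None.
At some moment in a run one of weight0, weight1, weight2, weight3 may be knocked a few centimetres aside while the robot is not near it.
It also fails if it takes over 210 s, if anything falls off the work surface, if the arm or the gripper's body presses on something with over 40 N, if the wrist force passes 120 N, or if a joint passes its speed limit or range.

## Working session

There is one attempt and no reset: what is moved stays moved. The work goes in short steps, Python scripts to look and compute and a tool call to move; the robot and the scene stay as the last step left them, time stands still between calls to the robot, and variables do not carry over. Pictures are saved under pics/ and viewed, at most 14 in all, crops included, and the job is handed in when it is done.

Besides the shell and the picture viewer there is one more tool, called after "Emit:" as a command line: name --argument value ..., lists and objects as JSON in quotes. carry_out: Moves the arm, as the interface text tells. Its arguments: {"type":"object","properties":{"motion":{"type":"array"},"hand":{"type":"number"},"grip_force":{"type":"number"}},"required":["motion"]}

```bash
mkdir -p pics
cat > h.py <<'E'
from workcell import *
import numpy as np, cv2
from scipy.spatial.transform import Rotation as R
def snap(n,f):
    c=camera(n); cv2.imwrite(f'pics/{f}.png',c['img'][:,:,::-1]); 
    np.savez(f'pics/{f}.npz',**c); return c
def ld(f): return dict(np.load(f'pics/{f}.npz'))
def px2w(c,u,v,z):
    d=np.array([(u-c['cx'])/c['fx'],-(v-c['cy'])/c['fy'],-1.]); E=c['extrinsics']
    d=E[:3,:3]@d; o=E[:3,3]; return o+d*(z-o[2])/d[2]
def w2px(c,p):
    E=c['extrinsics']; q=E[:3,:3].T@(np.asarray(p)-E[:3,3])
    return np.array([c['cx']+c['fx']*q[0]/-q[2], c['cy']-c['fy']*q[1]/-q[2]])
E
python3 - <<'E'
from h import *
a=snap('top','top0'); b=snap('scene','sc0')
for c in (a,b): print({k:(np.round(v,3).tolist() if not k=='img' else 0) for k,v in c.items()})
o=get_obs(); print({k:np.round(v,3).tolist() for k,v in o.items()})
E
```

```text
{'img': 0, 'fx': 509.942, 'fy': 509.942, 'cx': 283.217, 'cy': 210.509, 'extrinsics': [[0.011, 0.998, -0.063, 0.493], [-1.0, 0.01, -0.016, -0.103], [-0.015, 0.063, 0.998, 1.777], [0.0, 0.0, 0.0, 1.0]]}
{'img': 0, 'fx': 546.475, 'fy': 546.475, 'cx': 271.032, 'cy': 216.528, 'extrinsics': [[-0.358, -0.636, 0.684, 1.565], [0.934, -0.244, 0.263, 0.284], [-0.0, 0.733, 0.681, 0.997], [0.0, 0.0, 0.0, 1.0]]}
{'clock': 0.1, 'joint_pos': [-1.124, 0.333, -0.065, 1.461, 0.022, 1.35, -0.088], 'joint_velocities': [-0.001, -0.001, 0.0, -0.002, -0.002, -0.001, -0.0], 'tau': [0.001, -62.674, 0.049, -39.243, 0.016, 0.007, -0.0], 'position': [0.283, 0.557, 0.249], 'ee_rot': [0.233, 0.973, -0.001, -0.0], 'ft_force': [-0.72, -0.097, -0.638], 'torque': [0.008, -0.043, 0.033], 'grasp_force': 0.0, 'grip_width': 1.0}
```

View pics/top0.png

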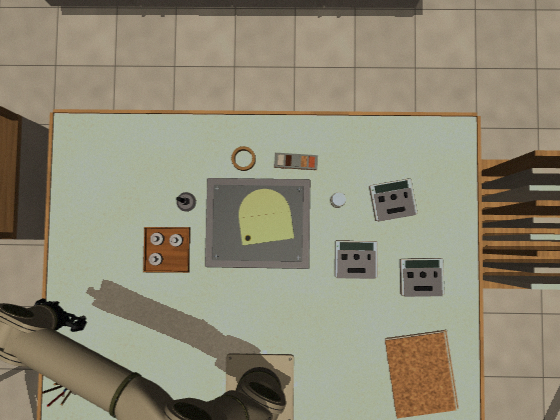

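View pics/sc0.png

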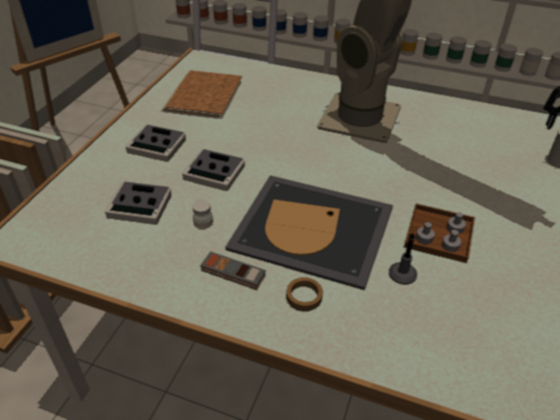

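The top view shows the tablet at (258,223), the template with its hole at (247,238), the tray at (167,250) with three weights at (157,239), (176,240) and (155,259), and the pen stand at (186,201). There are three consoles, at (356,260), (421,277) and (392,200).

Run:
```python
from h import *
c=ld('top0')
for n,u,v,z in [('tab1',207,179,.014),('tab2',310,180,.014),('tab3',310,269,.014),('tab4',206,267,.014),('hole',247,238,.02),('arc',266,189,.02),('w',157,239,.05),('w',176,240,.05),('w',155,259,.05),('tray',166.5,249.5,.022),('stand',186,201,.014),('c1',356,260,.026),('c2',421,277,.026),('c3',392,200,.026),('jar',338,200,.06),('tape',243,158,.02),('sw',296,161,.02)]:
    p=px2w(c,u,v,z); print(n,np.round(p,3),round(np.hypot(*p[:2]),3))
im=c['img'][:,:,::-1]
cv2.imwrite('pics/cr1.png',cv2.resize(im[145:305,130:330],None,fx=4,fy=3.75*4/3.75,interpolation=cv2.INTER_CUBIC)[:600])
```

```text
tab1 [0.712 0.192 0.014] 0.738
tab2 [ 0.712 -0.167  0.014] 0.731
tab3 [ 0.404 -0.169  0.014] 0.438
tab4 [0.407 0.189 0.014] 0.449
hole [0.508 0.049 0.02 ] 0.51
arc [ 0.678 -0.014  0.02 ] 0.678
w [0.501 0.352 0.05 ] 0.612
w [0.498 0.287 0.05 ] 0.575
w [0.433 0.357 0.05 ] 0.562
tray [0.466 0.326 0.022] 0.568
stand [0.634 0.264 0.014] 0.687
c1 [ 0.437 -0.325  0.026] 0.545
c2 [ 0.382 -0.546  0.026] 0.666
c3 [ 0.644 -0.448  0.026] 0.784
jar [ 0.639 -0.26   0.06 ] 0.69
tape [0.786 0.067 0.02 ] 0.789
sw [ 0.777 -0.117  0.02 ] 0.786
```

```bash
cat >> h.py <<'E'
R0=np.array([[0,1,0],[1,0,0],[0,0,-1.]])
def to(x,y,z,yaw=0):
    o=get_obs(); Rc=R.from_quat(o['ee_rot']).as_matrix(); T=R.from_euler('z',yaw,degrees=True).as_matrix()@R0
    s=Rc.T@(np.array([x,y,z])-o['position']); w=R.from_matrix(Rc.T@T).as_rotvec(degrees=True)
    print('shift',np.round(s,4).tolist(),'ang',np.round(w,2).tolist(),'rows',np.linalg.norm(s)/.05,np.linalg.norm(w)/8.59)
E
python3 -c "
from h import *
to(.44,.32,.30)"
```

```text
shift [-0.2475, -0.1402, -0.0505] ang [-0.07, 0.04, 63.09] rows 5.77792926766204 7.344094931291383
```

Emit:
carry_out --motion '[{"xyz": [-0.04, -0.02, -0.01], "angular": [0, 0, 8]}, {"xyz": [-0.08, -0.045, -0.02], "angular": [0, 0, 16]}, {"xyz": [-0.12, -0.065, -0.03], "angular": [0, 0, 24]}, {"xyz": [-0.16, -0.09, -0.04], "angular": [0, 0, 32]}, {"xyz": [-0.19, -0.11, -0.05], "angular": [0, 0, 40]}, {"xyz": [-0.22, -0.125, -0.05], "angular": [0, 0, 48]}, {"xyz": [-0.2475, -0.14, -0.05], "angular": [0, 0, 56]}, {"xyz": [-0.2475, -0.14, -0.05], "angular": [0, 0, 63.1]}, {"xyz": [-0.2475, -0.14, -0.05], "angular": [0, 0, 63.1]}, {"xyz": [-0.2475, -0.14, -0.05], "angular": [0, 0, 63.1]}, {"xyz": [-0.2475, -0.14, -0.05], "angular": [0, 0, 63.1]}]' --hand 0.6

```text
clock: 1.2
position: [0.4396, 0.3212, 0.2998]
ee_rot: [0.706, 0.709, -0.0, -0.0]
ft_force: [-0.5, -0.1, -0.2]
grip_width: 0.599
grasp_force: 0.0
```

Run:
```python
from h import *
to(.44,.32,.30); c=snap('wrist','wr0'); print(c['fx'],c['cx'],c['cy'],np.round(c['extrinsics'],3).tolist(), np.round(get_obs()['joint_pos'],2))
```

```text
shift [-0.0012, 0.0004, -0.0002] ang [-0.02, 0.0, 0.25] rows 0.026031438315098424 0.02868534339721186
302.7116639691304 281.08371614054766 211.77787450303364 [[1.0, -0.005, -0.001, 0.44], [0.005, 0.947, 0.321, 0.403], [-0.001, -0.321, 0.947, 0.424], [0.0, 0.0, 0.0, 1.0]] [-0.89  0.13  0.2   1.61 -0.03  1.41 -0.69]
```

View pics/wr0.png

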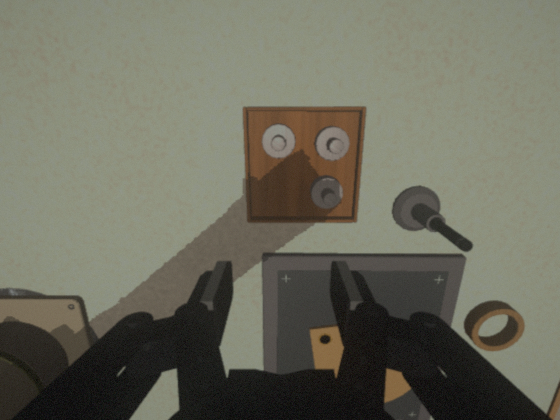

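Run:
```python
from h import *
c=ld('wr0'); t=ld('top0')
for n,u,v,z in [('A',279,143,.053),('Af',278,141,.027),('B',336,146,.053),('Bf',332,143,.027),('C',330,198,.053),('Cf',327,192,.027),('t',244,108,.022),('t',366,108,.022),('t',357,222,.022),('t',248,222,.022),('stand',416,208,.01),('pen end',467,245,.13),('tabc',263,254,.014),('tabc',464,254,.014),('hole',325,339,.02),]:
    print(n,np.round(px2w(c,u,v,z),4))
im=c['img'][:,:,::-1]
cv2.imwrite('pics/cr1.png',cv2.resize(im[100:260,235:475],None,fx=3.3,fy=3.3,interpolation=cv2.INTER_CUBIC))
im=t['img'][:,:,::-1]
cv2.imwrite('pics/cr2.png',cv2.resize(im[170:275,190:330],None,fx=5.6,fy=5.6,interpolation=cv2.INTER_CUBIC))
```

```text
A [0.4374 0.3645 0.053 ]
Af [0.4359 0.3644 0.027 ]
B [0.5062 0.3614 0.053 ]
Bf [0.5054 0.3622 0.027 ]
C [0.5027 0.2961 0.053 ]
Cf [0.5025 0.2971 0.027 ]
t [0.3931 0.4042 0.022 ]
t [0.5464 0.405  0.022 ]
t [0.5482 0.252  0.022 ]
t [0.3935 0.2511 0.022 ]
stand [0.6345 0.2695 0.01  ]
pen end [0.6386 0.267  0.13  ]
tabc [0.4136 0.1969 0.014 ]
tabc [0.7154 0.1986 0.014 ]
hole [0.5138 0.0455 0.02  ]
```

View pics/cr1.png

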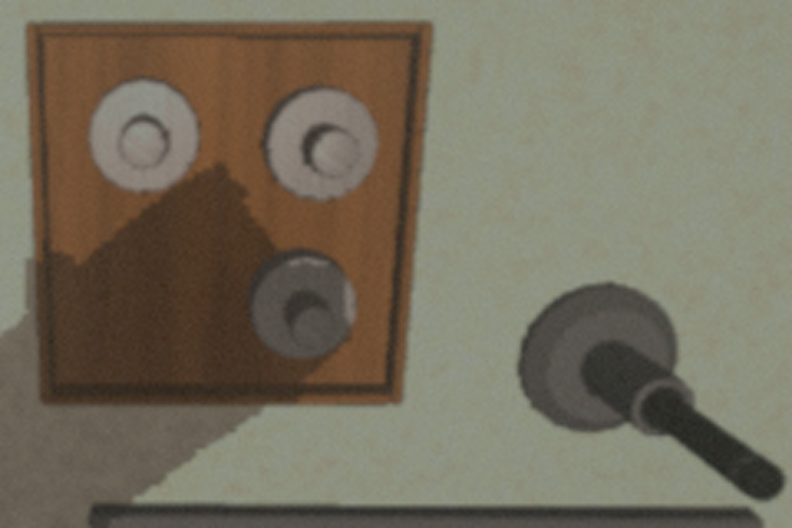

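Emit:
carry_out --motion '[{"xyz": [0.02, 0.03, 0.04]}, {"xyz": [0.04, 0.064, 0.08]}, {"xyz": [0.04, 0.064, 0.12]}, {"xyz": [0.04, 0.064, 0.16]}, {"xyz": [0.04, 0.064, 0.18]}, {"xyz": [0.04, 0.064, 0.18]}, {"xyz": [0.04, 0.064, 0.18]}, {"xyz": [0.04, 0.064, 0.18]}]' --hand 0.5

```text
validation failed for argument at $.mo...
```

Run:
```python
from h import *
to(.504,.361,.12); c=snap('wrist','wr1')
im=c['img'].copy(); print(get_obs()['position'])
for n,(x,y) in dict(A=(.4367,.3645),B=(.5055,.3615),C=(.5026,.2965)).items():
    u,v=w2px(c,(x,y,.0555)); print(n,u,v); cv2.drawMarker(im,(int(round(u)),int(round(v))),(255,0,0),0,8,1)
cv2.imwrite('pics/wr1m.png',im[:,:,::-1])
```

```text
shift [0.0396, 0.0645, 0.1798] ang [-0.02, 0.0, 0.2] rows 3.9022623271217296 0.02322110836073408
[0.43979076 0.32103098 0.29988413]
A 278.27604505745154 143.19560996416487
B 335.69516125009665 146.0149979249578
C 330.2048327122042 198.16526660550767
```

View pics/wr1m.png

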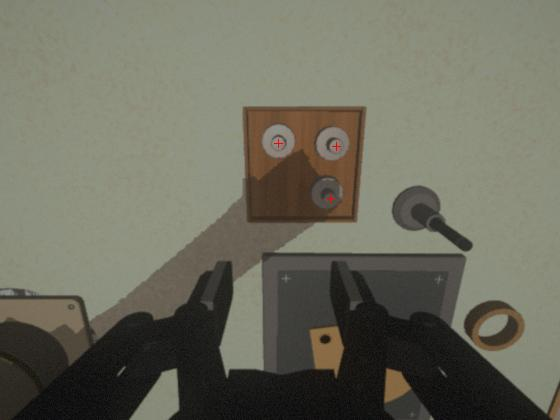

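The call was refused because "angular" was missing, so the arm didn't move. The picture is unchanged, with the knob marks at (278,143), (336,146) and (330,198). I'm sending the move again with every field filled in.

Emit:
carry_out --motion '[{"xyz": [0.02, 0.03, 0.04], "angular": [0, 0, 0]}, {"xyz": [0.04, 0.064, 0.08], "angular": [0, 0, 0]}, {"xyz": [0.04, 0.064, 0.12], "angular": [0, 0, 0]}, {"xyz": [0.04, 0.064, 0.16], "angular": [0, 0, 0]}, {"xyz": [0.04, 0.064, 0.18], "angular": [0, 0, 0]}, {"xyz": [0.04, 0.064, 0.18], "angular": [0, 0, 0]}, {"xyz": [0.04, 0.064, 0.18], "angular": [0, 0, 0]}]' --hand 0.5

```text
clock: 2.0
position: [0.5044, 0.3609, 0.1208]
ee_rot: [0.707, 0.707, 0.0, 0.0]
ft_force: [-0.4, 0.8, 1.2]
grip_width: 0.499
grasp_force: 0.0
```

Run:
```python
from h import *
to(.504,.361,.12); c=snap('wrist','wr1')
im=c['img'].copy(); print(get_obs()['position'])
for n,(x,y) in dict(A=(.4367,.3645),B=(.5055,.3615),C=(.5026,.2965)).items():
    u,v=w2px(c,(x,y,.0555)); print(n,u,v); cv2.drawMarker(im,(int(round(u)),int(round(v))),(255,0,0),0,8,1)
cv2.imwrite('pics/wr1m.png',im[:,:,::-1])
```

```text
shift [0.0001, -0.0004, 0.0008] ang [0.02, -0.02, 0.04] rows 0.017587131745308664 0.006043179438956779
[0.50486019 0.36117759 0.12172352]
A 180.02902937445913 231.16625870152671
B 281.7046083844557 235.415234479981
C 277.62201305810373 315.45740448416944
```

View pics/wr1m.png

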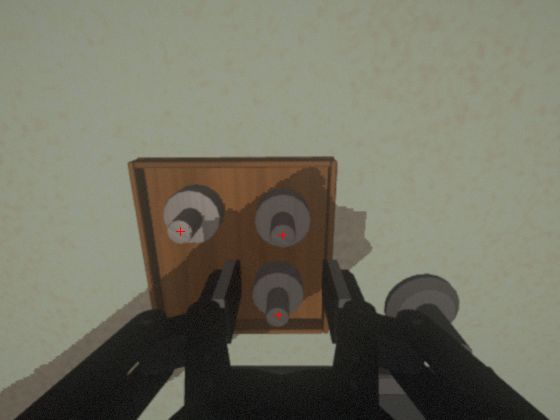

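Emit:
carry_out --motion '[{"xyz": [0, 0.002, 0.025], "angular": [0, 0, 0]}, {"xyz": [0, 0.002, 0.05], "angular": [0, 0, 0]}, {"xyz": [0, 0.002, 0.065], "angular": [0, 0, 0]}, {"xyz": [0, 0.002, 0.072], "angular": [0, 0, 0]}, {"xyz": [0, 0.002, 0.072], "angular": [0, 0, 0]}, {"xyz": [0, 0.002, 0.072], "angular": [0, 0, 0]}]' --hand 0.5

```text
clock: 2.65
position: [0.5069, 0.3609, 0.0493]
ee_rot: [0.707, 0.707, 0.001, 0.0]
ft_force: [-0.1, -1.7, 0.1]
grip_width: 0.494
grasp_force: 0.0
```

Emit:
carry_out --motion '[{"xyz": [0, 0, 0], "angular": [0, 0, 0]}, {"xyz": [0, 0, 0], "angular": [0, 0, 0]}, {"xyz": [0, 0, 0], "angular": [0, 0, 0]}, {"xyz": [0, 0, 0], "angular": [0, 0, 0]}, {"xyz": [0, 0, 0], "angular": [0, 0, 0]}]' --hand 0 --grip_force 40

```text
clock: 3.15
position: [0.5067, 0.3608, 0.0491]
ee_rot: [0.707, 0.707, 0.001, -0.0]
ft_force: [-1.1, -0.7, 6.7]
grip_width: 0.192
grasp_force: 39.1
```

Emit:
carry_out --motion '[{"xyz": [0, 0, -0.03], "angular": [0, 0, 0]}, {"xyz": [0, 0, -0.07], "angular": [0, 0, 0]}, {"xyz": [0, 0, -0.11], "angular": [0, 0, 0]}, {"xyz": [0, 0, -0.15], "angular": [0, 0, 0]}, {"xyz": [0, 0, -0.15], "angular": [0, 0, 0]}, {"xyz": [0, 0, -0.15], "angular": [0, 0, 0]}]'

```text
clock: 3.75
position: [0.5063, 0.3604, 0.1983]
ee_rot: [0.707, 0.707, 0.0, -0.0]
ft_force: [-0.5, -1.0, -3.4]
grip_width: 0.192
grasp_force: 39.7
```

Run:
```python
from h import *
c=snap('wrist','wr2'); o=get_obs(); print(o['position'],o['grip_width'],w2px(c,o['position']))
t=snap('top','top1')
a=c['img'][:,:,::-1]; b=cv2.resize(t['img'][170:275,190:330,::-1],None,fx=3.0,fy=3.0,interpolation=cv2.INTER_CUBIC)
cv2.imwrite('pics/wr2c.png',np.hstack([a[100:415,130:480],b]))
```

```text
[0.5056696  0.36003363 0.19680407] 0.1979860849438745 [278.37643975 289.74869447]
```

View pics/wr2c.png

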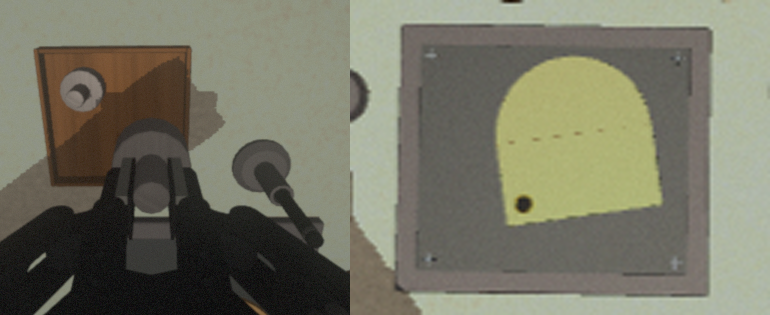

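Emit:
carry_out --motion '[{"xyz": [-0.02, 0.005, -0.03], "angular": [0, 0, 0]}, {"xyz": [-0.06, 0.01, -0.06], "angular": [0, 0, 0]}, {"xyz": [-0.1, 0.02, -0.08], "angular": [0, 0, 0]}, {"xyz": [-0.145, 0.03, -0.1], "angular": [0, 0, 0]}, {"xyz": [-0.19, 0.04, -0.11], "angular": [0, 0, 0]}, {"xyz": [-0.235, 0.05, -0.12], "angular": [0, 0, 0]}, {"xyz": [-0.28, 0.055, -0.13], "angular": [0, 0, 0]}, {"xyz": [-0.325, 0.06, -0.133], "angular": [0, 0, 0]}, {"xyz": [-0.37, 0.064, -0.133], "angular": [0, 0, 0]}, {"xyz": [-0.415, 0.064, -0.133], "angular": [0, 0, 0]}, {"xyz": [-0.445, 0.064, -0.133], "angular": [0, 0, 0]}, {"xyz": [-0.46, 0.064, -0.133], "angular": [0, 0, 0]}]'

```text
clock: 5.05
position: [0.5691, -0.1032, 0.3294]
ee_rot: [0.709, 0.705, -0.001, -0.001]
ft_force: [0.0, 0.4, -3.7]
grip_width: 0.196
grasp_force: 39.7
```

Emit:
carry_out --motion '[{"xyz": [0, 0, 0], "angular": [0, 0, 0]}, {"xyz": [0, 0, 0], "angular": [0, 0, 0]}, {"xyz": [0, 0, 0], "angular": [0, 0, 0]}]'

```text
clock: 5.35
position: [0.5704, -0.0973, 0.3304]
ee_rot: [0.706, 0.708, -0.0, -0.001]
ft_force: [0.1, 0.8, -3.0]
grip_width: 0.194
grasp_force: 39.7
```

Run:
```python
from h import *
c=snap('wrist','wr3'); o=get_obs(); print(o['position'],o['grip_width'])
```

```text
[ 0.57037019 -0.09752697  0.33058656] 0.19328786677136792
```

View pics/wr3.png

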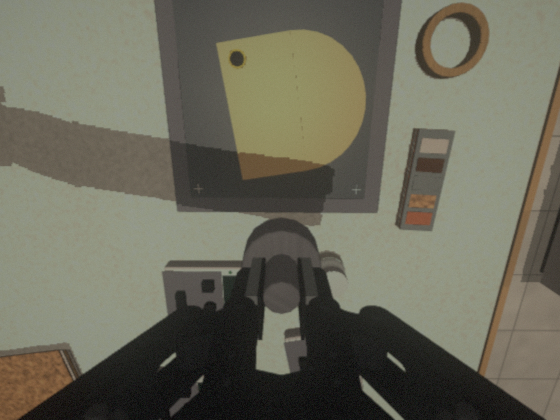

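```bash
cat > fit.py <<'E'
from h import *
from scipy.optimize import least_squares
def sd(p):
    x,y=p.T; ax=np.hypot(np.maximum(x,0),y)-.09
    return np.where(x>0,ax,np.where(np.abs(y)-.09>-.095-x,np.abs(y)-.09,-.095-x))
def tmpl(c,show=None,box=None):
    h=cv2.cvtColor(c['img'],cv2.COLOR_RGB2HSV); m=cv2.inRange(h,(15,70,50),(38,255,255))
    if box is not None: k=np.zeros_like(m); k[box]=255; m&=k
    cs,_=cv2.findContours(m,cv2.RETR_EXTERNAL,cv2.CHAIN_APPROX_NONE)
    q=max(cs,key=cv2.contourArea)[:,0,:]; w=np.array([px2w(c,u,v,.02)[:2] for u,v in q])
    # image border trim
    w=w[(q[:,1]>2)]
    f=lambda a: sd((w-a[:2])@np.array([[np.cos(a[2]),-np.sin(a[2])],[np.sin(a[2]),np.cos(a[2])]]))
    r=min((least_squares(f,[*w.mean(0),t],loss='soft_l1',f_scale=.002) for t in (-.3,0,.3)),key=lambda r:r.cost)
    print('template',np.round(r.x,4),'rms',np.sqrt(np.mean(f(r.x)**2)),len(w))
    return r.x
E
python3 - <<'E'
from fit import *
c=ld('wr3'); tmpl(c); tmpl(ld('top0'),box=np.s_[175:270,205:312])
for u,v in [(178,211),(379,212)]: print('tab',px2w(c,u,v,.014))
for u,v in [(198,188),(356,190)]: print('cross',px2w(c,u,v,.014))
t=ld('top0')
for n,u,v,z in [('hole',247,238,.02)]: print('top',n,px2w(t,u,v,z))
print('hole',px2w(c,237,59,.02))
E
```

```text
template [ 0.5943 -0.0099  0.1494] rms 0.0006363832124990778 469
template [ 0.5912 -0.0091  0.1546] rms 0.0021286414265517133 176
tab [ 0.41249241 -0.16401347  0.014     ]
tab [ 0.72146799 -0.16438213  0.014     ]
cross [ 0.44630409 -0.12752898  0.014     ]
cross [ 0.68322719 -0.12967685  0.014     ]
top hole [0.5080908  0.04890896 0.02      ]
hole [0.51303714 0.04614485 0.02      ]
```

Emit:
carry_out --motion '[{"xyz": [0.03, 0.018, 0.03], "angular": [0, 0, 0]}, {"xyz": [0.06, 0.036, 0.06], "angular": [0, 0, 0]}, {"xyz": [0.092, 0.0535, 0.09], "angular": [0, 0, 0]}, {"xyz": [0.092, 0.0535, 0.13], "angular": [0, 0, 0]}, {"xyz": [0.092, 0.0535, 0.17], "angular": [0, 0, 0]}, {"xyz": [0.092, 0.0535, 0.21], "angular": [0, 0, 0]}, {"xyz": [0.092, 0.0535, 0.235], "angular": [0, 0, 0]}, {"xyz": [0.092, 0.0535, 0.25], "angular": [0, 0, 0]}, {"xyz": [0.092, 0.0535, 0.258], "angular": [0, 0, 0]}, {"xyz": [0.092, 0.0535, 0.264], "angular": [0, 0, 0]}, {"xyz": [0.092, 0.0535, 0.266], "angular": [0, 0, 0]}, {"xyz": [0.092, 0.0535, 0.266], "angular": [0, 0, 0]}]'

```text
clock: 6.6
position: [0.6241, -0.0075, 0.0658]
ee_rot: [0.707, 0.707, 0.001, 0.0]
ft_force: [0.2, -1.3, -2.4]
grip_width: 0.195
grasp_force: 39.7
```

Run:
```python
from h import *
to(.624,-.0055,.064)
```

```text
shift [0.002, -0.0001, 0.0018] ang [0.07, -0.02, -0.01] rows 0.05339321787338124 0.008204628201408656
```

Emit:
carry_out --motion '[{"xyz": [0, 0, 0.0015], "angular": [0, 0, 0]}, {"xyz": [0, 0, 0.0015], "angular": [0, 0, 0]}, {"xyz": [0, 0, 0.0015], "angular": [0, 0, 0]}]'

```text
clock: 6.9
position: [0.6242, -0.0076, 0.0642]
ee_rot: [0.707, 0.707, 0.001, 0.0]
ft_force: [0.3, -0.2, 0.8]
grip_width: 0.192
grasp_force: 40.0
```

Emit:
carry_out --motion '[{"xyz": [0, 0, 0], "angular": [0, 0, 0]}, {"xyz": [0, 0, 0], "angular": [0, 0, 0]}, {"xyz": [0, 0, 0], "angular": [0, 0, 0]}, {"xyz": [0, 0, 0], "angular": [0, 0, 0]}]' --hand 0.5

```text
clock: 7.3
position: [0.6237, -0.0076, 0.0636]
ee_rot: [0.707, 0.707, 0.0, 0.0]
ft_force: [-0.5, -1.1, 0.3]
grip_width: 0.498
grasp_force: 0.0
```

Emit:
carry_out --motion '[{"xyz": [0, 0, -0.03], "angular": [0, 0, 0]}, {"xyz": [0, 0, -0.07], "angular": [0, 0, 0]}, {"xyz": [0, 0, -0.11], "angular": [0, 0, 0]}, {"xyz": [0.04, -0.02, -0.13], "angular": [0, 0, 0]}, {"xyz": [0.08, -0.045, -0.13], "angular": [0, 0, 0]}, {"xyz": [0.12, -0.065, -0.13], "angular": [0, 0, 0]}, {"xyz": [0.16, -0.09, -0.13], "angular": [0, 0, 0]}, {"xyz": [0.2, -0.11, -0.13], "angular": [0, 0, 0]}, {"xyz": [0.245, -0.13, -0.13], "angular": [0, 0, 0]}, {"xyz": [0.29, -0.14, -0.13], "angular": [0, 0, 0]}, {"xyz": [0.29, -0.14, -0.13], "angular": [0, 0, 0]}, {"xyz": [0.29, -0.14, -0.13], "angular": [0, 0, 0]}]'

```text
clock: 8.5
position: [0.4833, 0.2833, 0.1934]
ee_rot: [0.706, 0.708, -0.0, 0.0]
ft_force: [0.0, -0.8, 0.3]
grip_width: 0.504
grasp_force: 0.0
```

```bash
cat > kn.py <<'E'
from h import *
def knobs(c,z=.0555,guess=(),rad=.02):
    # match light round knob top near guesses
    out=[]
    g=cv2.cvtColor(c['img'],cv2.COLOR_RGB2GRAY)
    for (x,y) in guess:
        u,v=w2px(c,(x,y,z)); r=abs(w2px(c,(x+.009,y,z))[0]-u)
        k=int(2.6*r); y0,x0=max(int(v)-k,0),max(int(u)-k,0); s=cv2.resize(g[y0:int(v)+k,x0:int(u)+k],None,fx=4,fy=4,interpolation=cv2.INTER_CUBIC)
        q=cv2.HoughCircles(cv2.medianBlur(s,5),cv2.HOUGH_GRADIENT,1,20,param1=60,param2=8,minRadius=int(3.4*r),maxRadius=int(4.6*r))
        for e in (q[0][:2] if q is not None else []):
            print((x,y),'->',np.round(px2w(c,x0+e[0]/4,y0+e[1]/4,z)[:2],4),'px',np.round([x0+e[0]/4,y0+e[1]/4],1),'expected',np.round([u,v],1))
E
python3 - <<'E'
from kn import *
c=snap('wrist','wr4'); o=get_obs(); print(o['position'],o['grip_width'])
knobs(c,guess=[(.4367,.3645),(.503,.296)])
to(.503,.296,.12); t=snap('top','top2')
b=cv2.resize(t['img'][170:275,190:330,::-1],None,fx=3,fy=3,interpolation=cv2.INTER_CUBIC)
cv2.imwrite('pics/wr4c.png',np.hstack([c['img'][100:415,130:480,::-1],b]))
E
```

```text
[0.48393846 0.28186208 0.19343993] 0.5005335771719459
(0.4367, 0.3645) -> [0.4362 0.3643] px [223.4 110.1] expected [223.9 109.9]
(0.4367, 0.3645) -> [0.4411 0.3628] px [229.4 112.1] expected [223.9 109.9]
(0.503, 0.296) -> [0.4944 0.3092] px [293.1 176.4] expected [302.5 190.9]
shift [0.0142, 0.019, 0.0734] ang [0.01, 0.03, -0.02] rows 1.5435863347602377 0.004453452247192975
```

View pics/wr4c.png

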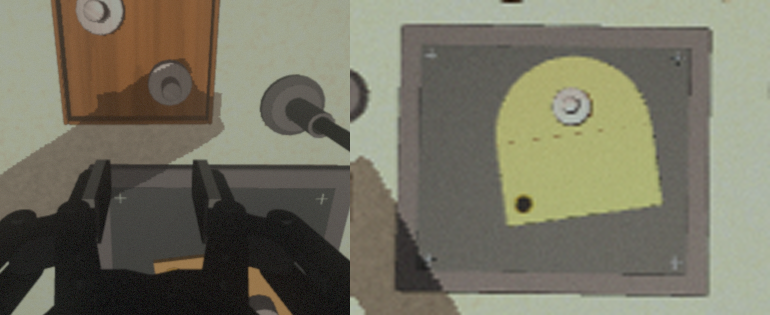

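Emit:
carry_out --motion '[{"xyz": [0.015, 0.019, 0.03], "angular": [0, 0, 0]}, {"xyz": [0.015, 0.019, 0.07], "angular": [0, 0, 0]}, {"xyz": [0.015, 0.019, 0.11], "angular": [0, 0, 0]}, {"xyz": [0.015, 0.019, 0.135], "angular": [0, 0, 0]}, {"xyz": [0.015, 0.019, 0.1445], "angular": [0, 0, 0]}, {"xyz": [0.015, 0.019, 0.1445], "angular": [0, 0, 0]}, {"xyz": [0.015, 0.019, 0.1445], "angular": [0, 0, 0]}, {"xyz": [0.015, 0.019, 0.1445], "angular": [0, 0, 0]}]'

```text
clock: 9.4
position: [0.5039, 0.2978, 0.0508]
ee_rot: [0.707, 0.707, 0.001, 0.0]
ft_force: [-0.9, -0.3, -0.6]
grip_width: 0.502
grasp_force: 0.0
```

Emit:
carry_out --motion '[{"xyz": [0, 0, 0], "angular": [0, 0, 0]}, {"xyz": [0, 0, 0], "angular": [0, 0, 0]}, {"xyz": [0, 0, 0], "angular": [0, 0, 0]}, {"xyz": [0, 0, 0], "angular": [0, 0, 0]}]' --hand 0

```text
clock: 9.8
position: [0.5032, 0.2978, 0.0501]
ee_rot: [0.707, 0.707, 0.001, -0.0]
ft_force: [-1.6, -1.4, 6.6]
grip_width: 0.198
grasp_force: 38.9
```

Emit:
carry_out --motion '[{"xyz": [0, 0, -0.03], "angular": [0, 0, 0]}, {"xyz": [0, 0, -0.07], "angular": [0, 0, 0]}, {"xyz": [-0.03, 0.005, -0.1], "angular": [0, 0, 0]}, {"xyz": [-0.07, 0.012, -0.1], "angular": [0, 0, 0]}, {"xyz": [-0.11, 0.02, -0.1], "angular": [0, 0, 0]}, {"xyz": [-0.155, 0.027, -0.1], "angular": [0, 0, 0]}, {"xyz": [-0.2, 0.034, -0.1], "angular": [0, 0, 0]}, {"xyz": [-0.24, 0.04, -0.1], "angular": [0, 0, 0]}, {"xyz": [-0.27, 0.046, -0.1], "angular": [0, 0, 0]}, {"xyz": [-0.281, 0.047, -0.1], "angular": [0, 0, 0]}, {"xyz": [-0.281, 0.047, -0.1], "angular": [0, 0, 0]}, {"xyz": [-0.281, 0.047, -0.1], "angular": [0, 0, 0]}]'

```text
clock: 11.0
position: [0.5494, 0.0178, 0.1488]
ee_rot: [0.707, 0.707, 0.0, -0.0]
ft_force: [-0.7, 1.4, -3.2]
grip_width: 0.197
grasp_force: 39.7
```

Run:
```python
from h import *
to(.5497,.0157,.064)
```

```text
shift [-0.0022, 0.0004, 0.0848] ang [-0.03, -0.04, 0.05] rows 1.6962405616850103 0.00839110690836064
```

Emit:
carry_out --motion '[{"xyz": [-0.002, 0, 0.03], "angular": [0, 0, 0]}, {"xyz": [-0.002, 0, 0.055], "angular": [0, 0, 0]}, {"xyz": [-0.002, 0, 0.072], "angular": [0, 0, 0]}, {"xyz": [-0.002, 0, 0.08], "angular": [0, 0, 0]}, {"xyz": [-0.002, 0, 0.083], "angular": [0, 0, 0]}, {"xyz": [-0.002, 0, 0.084], "angular": [0, 0, 0]}, {"xyz": [-0.002, 0, 0.084], "angular": [0, 0, 0]}, {"xyz": [-0.002, 0, 0.084], "angular": [0, 0, 0]}]'

```text
clock: 11.8
position: [0.5502, 0.0146, 0.0658]
ee_rot: [0.707, 0.707, 0.001, 0.0]
ft_force: [-0.3, -0.2, -2.4]
grip_width: 0.19
grasp_force: 39.7
```

Emit:
carry_out --motion '[{"xyz": [0, 0, 0], "angular": [0, 0, 0]}, {"xyz": [0, 0, 0], "angular": [0, 0, 0]}, {"xyz": [0, 0, 0], "angular": [0, 0, 0]}, {"xyz": [0, 0, 0], "angular": [0, 0, 0]}]' --hand 0.5

```text
clock: 12.2
position: [0.5498, 0.0144, 0.0652]
ee_rot: [0.707, 0.707, 0.0, 0.0]
ft_force: [0.1, 0.3, -0.6]
grip_width: 0.499
grasp_force: 0.0
```

Emit:
carry_out --motion '[{"xyz": [0, 0, -0.03], "angular": [0, 0, 0]}, {"xyz": [0, 0, -0.07], "angular": [0, 0, 0]}, {"xyz": [0.03, -0.01, -0.1], "angular": [0, 0, 0]}, {"xyz": [0.07, -0.023, -0.1], "angular": [0, 0, 0]}, {"xyz": [0.115, -0.038, -0.1], "angular": [0, 0, 0]}, {"xyz": [0.16, -0.053, -0.1], "angular": [0, 0, 0]}, {"xyz": [0.205, -0.067, -0.1], "angular": [0, 0, 0]}, {"xyz": [0.25, -0.081, -0.1], "angular": [0, 0, 0]}, {"xyz": [0.295, -0.096, -0.1], "angular": [0, 0, 0]}, {"xyz": [0.33, -0.107, -0.1], "angular": [0, 0, 0]}, {"xyz": [0.349, -0.113, -0.1], "angular": [0, 0, 0]}, {"xyz": [0.349, -0.113, -0.1], "angular": [0, 0, 0]}]'

```text
clock: 13.4
position: [0.4348, 0.3668, 0.1648]
ee_rot: [0.705, 0.709, 0.0, -0.001]
ft_force: [0.1, 0.1, 0.4]
grip_width: 0.501
grasp_force: 0.0
```

Run:
```python
from kn import *
to(.4365,.3645,.0495);c=snap('wrist','wr5');knobs(c,guess=[(.4367,.3645)])
```

```text
shift [-0.0024, 0.0018, 0.1153] ang [-0.04, -0.05, 0.28] rows 2.306435597209985 0.03324086761843052
```

Emit:
carry_out --motion '[{"xyz": [0, 0.001, 0.03], "angular": [0, 0, 0]}, {"xyz": [0, 0.001, 0.07], "angular": [0, 0, 0]}, {"xyz": [0, 0.001, 0.1], "angular": [0, 0, 0]}, {"xyz": [0, 0.001, 0.1155], "angular": [0, 0, 0]}, {"xyz": [0, 0.001, 0.1155], "angular": [0, 0, 0]}, {"xyz": [0, 0.001, 0.1155], "angular": [0, 0, 0]}, {"xyz": [0, 0.001, 0.1155], "angular": [0, 0, 0]}]'

```text
clock: 14.15
position: [0.4388, 0.3635, 0.051]
ee_rot: [0.708, 0.707, 0.001, 0.0]
ft_force: [-0.1, -0.3, 0.8]
grip_width: 0.499
grasp_force: 0.0
```

Emit:
carry_out --motion '[{"xyz": [0, 0, 0], "angular": [0, 0, 0]}, {"xyz": [0, 0, 0], "angular": [0, 0, 0]}, {"xyz": [0, 0, 0], "angular": [0, 0, 0]}, {"xyz": [0, 0, 0], "angular": [0, 0, 0]}]' --hand 0

```text
clock: 14.55
position: [0.4381, 0.3638, 0.0506]
ee_rot: [0.707, 0.707, 0.001, -0.0]
ft_force: [-1.6, -2.3, 6.4]
grip_width: 0.196
grasp_force: 38.9
```

Emit:
carry_out --motion '[{"xyz": [0, 0, -0.03], "angular": [0, 0, 0]}, {"xyz": [0, 0, -0.07], "angular": [0, 0, 0]}, {"xyz": [-0.02, 0.006, -0.11], "angular": [0, 0, 0]}, {"xyz": [-0.06, 0.018, -0.13], "angular": [0, 0, 0]}, {"xyz": [-0.1, 0.03, -0.13], "angular": [0, 0, 0]}, {"xyz": [-0.145, 0.043, -0.13], "angular": [0, 0, 0]}, {"xyz": [-0.19, 0.056, -0.13], "angular": [0, 0, 0]}, {"xyz": [-0.235, 0.07, -0.13], "angular": [0, 0, 0]}, {"xyz": [-0.28, 0.083, -0.13], "angular": [0, 0, 0]}, {"xyz": [-0.325, 0.097, -0.13], "angular": [0, 0, 0]}, {"xyz": [-0.37, 0.11, -0.13], "angular": [0, 0, 0]}, {"xyz": [-0.411, 0.122, -0.13], "angular": [0, 0, 0]}]'

```text
clock: 15.75
position: [0.5597, -0.0499, 0.1797]
ee_rot: [0.707, 0.707, 0.0, 0.0]
ft_force: [1.5, 0.3, -3.5]
grip_width: 0.191
grasp_force: 39.8
```

Emit:
carry_out --motion '[{"xyz": [0, 0, 0.0], "angular": [0, 0, 0]}, {"xyz": [0, 0, 0], "angular": [0, 0, 0]}, {"xyz": [0, 0, 0], "angular": [0, 0, 0]}]'

```text
clock: 16.05
position: [0.5594, -0.0464, 0.1793]
ee_rot: [0.707, 0.708, 0.0, -0.0]
ft_force: [-1.7, 0.5, -2.5]
grip_width: 0.194
grasp_force: 39.8
```

Run:
```python
from kn import *
to(.559,-.0476,.065)
```

```text
shift [-0.0012, -0.0003, 0.1143] ang [-0.03, -0.04, 0.07] rows 2.2863686705570143 0.00950604411386567
```

Emit:
carry_out --motion '[{"xyz": [-0.001, 0, 0.03], "angular": [0, 0, 0]}, {"xyz": [-0.001, 0, 0.07], "angular": [0, 0, 0]}, {"xyz": [-0.001, 0, 0.095], "angular": [0, 0, 0]}, {"xyz": [-0.001, 0, 0.107], "angular": [0, 0, 0]}, {"xyz": [-0.001, 0, 0.112], "angular": [0, 0, 0]}, {"xyz": [-0.001, 0, 0.1142], "angular": [0, 0, 0]}, {"xyz": [-0.001, 0, 0.1142], "angular": [0, 0, 0]}, {"xyz": [-0.001, 0, 0.1142], "angular": [0, 0, 0]}]'

```text
clock: 16.85
position: [0.5604, -0.0485, 0.0665]
ee_rot: [0.707, 0.707, 0.001, 0.001]
ft_force: [-1.1, 0.4, -2.8]
grip_width: 0.194
grasp_force: 39.8
```

Emit:
carry_out --motion '[{"xyz": [0, 0, 0], "angular": [0, 0, 0]}, {"xyz": [0, 0, 0], "angular": [0, 0, 0]}, {"xyz": [0, 0, 0], "angular": [0, 0, 0]}, {"xyz": [0, 0, 0], "angular": [0, 0, 0]}]' --hand 0.5

```text
clock: 17.25
position: [0.5598, -0.0486, 0.0655]
ee_rot: [0.707, 0.707, 0.0, 0.0]
ft_force: [-0.1, 0.3, -0.4]
grip_width: 0.499
grasp_force: 0.0
```

Emit:
carry_out --motion '[{"xyz": [0, 0, -0.03], "angular": [0, 0, 0]}, {"xyz": [0, 0, -0.07], "angular": [0, 0, 0]}, {"xyz": [-0.02, -0.006, -0.11], "angular": [0, 0, 0]}, {"xyz": [-0.06, -0.02, -0.13], "angular": [0, 0, 0]}, {"xyz": [-0.1, -0.033, -0.15], "angular": [0, 0, 0]}, {"xyz": [-0.14, -0.046, -0.17], "angular": [0, 0, 0]}, {"xyz": [-0.18, -0.06, -0.19], "angular": [0, 0, 0]}, {"xyz": [-0.22, -0.073, -0.2], "angular": [0, 0, 0]}, {"xyz": [-0.26, -0.086, -0.2], "angular": [0, 0, 0]}, {"xyz": [-0.3, -0.1, -0.2], "angular": [0, 0, 0]}, {"xyz": [-0.34, -0.113, -0.2], "angular": [0, 0, 0]}, {"xyz": [-0.353, -0.119, -0.2], "angular": [0, 0, 0]}]' --hand 0

```text
clock: 18.45
position: [0.4377, -0.4058, 0.2655]
ee_rot: [0.709, 0.705, -0.001, 0.0]
ft_force: [-0.0, -0.3, -0.8]
grip_width: 0.004
grasp_force: 0.0
```

Emit:
carry_out --motion '[{"xyz": [0, 0, 0.0], "angular": [0, 0, 0]}, {"xyz": [0, 0, 0], "angular": [0, 0, 0]}, {"xyz": [0, 0, 0], "angular": [0, 0, 0]}]'

```text
clock: 18.75
position: [0.4417, -0.3999, 0.2652]
ee_rot: [0.706, 0.708, 0.0, -0.0]
ft_force: [-0.0, 0.8, 0.1]
grip_width: -0.001
grasp_force: 0.0
```

Run:
```python
from fit import *
c=snap('wrist','wr6'); o=get_obs(); print(o['position'],o['grip_width'],np.round(o['joint_pos'],2)); t=snap('top','top3')
b=cv2.resize(t['img'][170:275,190:330,::-1],None,fx=2.0,fy=2.0,interpolation=cv2.INTER_CUBIC)
im=c['img'][:,:,::-1].copy(); im[210:420,280:560]=b
cv2.imwrite('pics/wr6c.png',im)
```

```text
[ 0.44166789 -0.39996063  0.26521175] -0.005234013356098545 [ 0.07  0.3   0.73  1.55 -0.21  1.36  0.83]
```

View pics/wr6c.png

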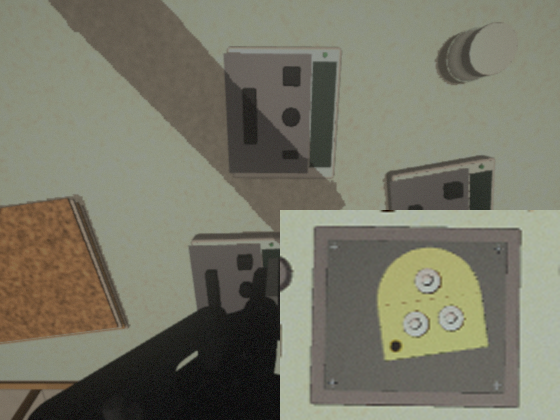

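Run:
```python
from fit import *
c=ld('wr6')
P={}
for n,u,v in [('sq',291,76),('ro',291,116.5),('ob',290,154.5),('bar',249,116)]:
    P[n]=px2w(c,u,v,.038); print(n,np.round(P[n],4))
d=P['sq']-P['ob']; print('yaw',np.degrees(np.arctan2(-d[0],d[1])),np.linalg.norm(d))
tmpl(ld('top3'),box=np.s_[175:270,205:312])
p=P['sq']; to(p[0],p[1],.075)
```

```text
sq [ 0.4526 -0.2843  0.038 ]
ro [ 0.4532 -0.3255  0.038 ]
ob [ 0.4526 -0.3673  0.038 ]
bar [ 0.4066 -0.3251  0.038 ]
yaw -0.010468325307662025 0.0829437120687833
template [ 0.591 -0.009  0.157] rms 0.0021359914428556847 175
shift [0.1157, 0.0112, 0.1904] ang [0.02, -0.04, 0.13] rows 4.4604931299285004 0.015403345683538294
```

Emit:
carry_out --motion '[{"xyz": [0.035, 0.004, 0.02], "angular": [0, 0, 0]}, {"xyz": [0.07, 0.008, 0.05], "angular": [0, 0, 0]}, {"xyz": [0.105, 0.011, 0.08], "angular": [0, 0, 0]}, {"xyz": [0.1155, 0.011, 0.12], "angular": [0, 0, 0]}, {"xyz": [0.1155, 0.011, 0.16], "angular": [0, 0, 0]}, {"xyz": [0.1155, 0.011, 0.19], "angular": [0, 0, 0]}, {"xyz": [0.1155, 0.011, 0.19], "angular": [0, 0, 0]}, {"xyz": [0.1155, 0.011, 0.19], "angular": [0, 0, 0]}, {"xyz": [0.1155, 0.011, 0.19], "angular": [0, 0, 0]}]'

```text
clock: 19.75
position: [0.4528, -0.2865, 0.0772]
ee_rot: [0.707, 0.707, 0.001, 0.001]
ft_force: [-0.4, -0.3, 0.1]
grip_width: 0.001
grasp_force: 0.0
```

Emit:
carry_out --motion '[{"xyz": [0, 0, 0.01], "angular": [0, 0, 0]}, {"xyz": [0, 0, 0.016], "angular": [0, 0, 0]}, {"xyz": [0, 0, 0.02], "angular": [0, 0, 0]}, {"xyz": [0, 0, 0.023], "angular": [0, 0, 0]}, {"xyz": [0, 0, 0.023], "angular": [0, 0, 0]}, {"xyz": [0, 0, 0.023], "angular": [0, 0, 0]}]'

```text
clock: 20.35
position: [0.4516, -0.2859, 0.0524]
ee_rot: [0.707, 0.707, 0.0, -0.0]
ft_force: [-1.1, 1.2, 3.0]
grip_width: -0.003
grasp_force: 1.5
```

Emit:
carry_out --motion '[{"xyz": [0, 0, 0.0015], "angular": [0, 0, 0]}, {"xyz": [0, 0, 0.002], "angular": [0, 0, 0]}, {"xyz": [0, 0, 0.002], "angular": [0, 0, 0]}, {"xyz": [0, 0, 0.002], "angular": [0, 0, 0]}]'

```text
clock: 20.75
position: [0.4517, -0.286, 0.0507]
ee_rot: [0.707, 0.707, 0.0, -0.0]
ft_force: [-1.6, 2.6, 7.9]
grip_width: -0.001
grasp_force: 4.3
```

Emit:
carry_out --motion '[{"xyz": [0, 0, -0.03], "angular": [0, 0, 0]}, {"xyz": [0, 0, -0.07], "angular": [0, 0, 0]}, {"xyz": [0.02, 0.007, -0.11], "angular": [0, 0, 0]}, {"xyz": [0.055, 0.019, -0.14], "angular": [0, 0, 0]}, {"xyz": [0.09, 0.032, -0.17], "angular": [0, 0, 0]}, {"xyz": [0.125, 0.044, -0.2], "angular": [0, 0, 0]}, {"xyz": [0.165, 0.058, -0.22], "angular": [0, 0, 0]}, {"xyz": [0.205, 0.072, -0.24], "angular": [0, 0, 0]}, {"xyz": [0.245, 0.086, -0.25], "angular": [0, 0, 0]}, {"xyz": [0.285, 0.1, -0.25], "angular": [0, 0, 0]}, {"xyz": [0.325, 0.115, -0.25], "angular": [0, 0, 0]}, {"xyz": [0.365, 0.129, -0.25], "angular": [0, 0, 0]}]'

```text
clock: 21.95
position: [0.5812, 0.0804, 0.3002]
ee_rot: [0.707, 0.707, 0.0, 0.0]
ft_force: [0.8, 0.2, 0.3]
grip_width: 0.0
grasp_force: 0.0
```

Emit:
carry_out --motion '[{"xyz": [0.04, 0.014, 0], "angular": [0, 0, 0]}, {"xyz": [0.08, 0.028, 0], "angular": [0, 0, 0]}, {"xyz": [0.111, 0.039, 0], "angular": [0, 0, 0]}, {"xyz": [0.111, 0.039, 0], "angular": [0, 0, 0]}, {"xyz": [0.111, 0.039, 0], "angular": [0, 0, 0]}, {"xyz": [0.111, 0.039, 0], "angular": [0, 0, 0]}]' --hand 0.6

```text
clock: 22.55
position: [0.6199, 0.1884, 0.3003]
ee_rot: [0.708, 0.706, -0.0, 0.0]
ft_force: [-0.4, -0.6, 0.6]
grip_width: 0.605
grasp_force: 0.0
```

Run:
```python
from fit import *
c=snap('wrist','wr7'); o=get_obs(); print(o['position'])
cv2.imwrite('pics/wr7c.png',cv2.resize(c['img'][20:270,180:430,::-1],None,fx=2.4,fy=2.4,interpolation=cv2.INTER_CUBIC))
```

```text
[0.61983801 0.18828062 0.30054233]
```

View pics/wr7c.png

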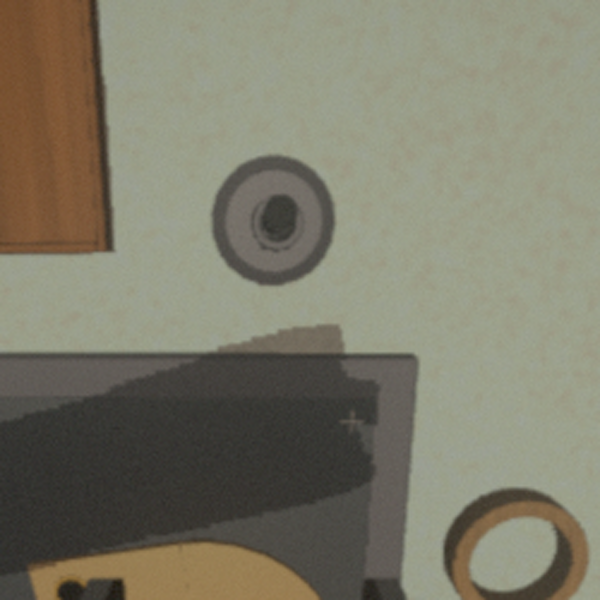

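Run:
```python
from fit import *
c=ld('wr7'); f=lambda a,b,z: px2w(c,180+a/2.4,20+b/2.4,z)
for n,a in dict(foot0=(273,219,.0),foot=(273,219,.014),rim=(276,223,.064),end=(283,212,.132)).items(): print(n,np.round(f(*a),4))
to(.6345,.2695,.20)
```

```text
foot0 [0.6375 0.2674 0.    ]
foot [0.6369 0.2675 0.014 ]
rim [0.6364 0.2661 0.064 ]
end [0.636  0.2709 0.132 ]
shift [0.0813, 0.0144, 0.1005] ang [0.02, 0.02, -0.14] rows 2.601562689451454 0.016083200505389153
```

Emit:
carry_out --motion '[{"xyz": [0.03, 0.006, 0.02], "angular": [0, 0, 0]}, {"xyz": [0.065, 0.013, 0.05], "angular": [0, 0, 0]}, {"xyz": [0.0815, 0.0165, 0.08], "angular": [0, 0, 0]}, {"xyz": [0.0815, 0.0165, 0.1], "angular": [0, 0, 0]}, {"xyz": [0.0815, 0.0165, 0.12], "angular": [0, 0, 0]}, {"xyz": [0.0815, 0.0165, 0.145], "angular": [0, 0, 0]}, {"xyz": [0.0815, 0.0165, 0.17], "angular": [0, 0, 0]}, {"xyz": [0.0815, 0.0165, 0.19], "angular": [0, 0, 0]}, {"xyz": [0.0815, 0.0165, 0.203], "angular": [0, 0, 0]}, {"xyz": [0.0815, 0.0165, 0.203], "angular": [0, 0, 0]}, {"xyz": [0.0815, 0.0165, 0.203], "angular": [0, 0, 0]}]'

```text
clock: 23.7
position: [0.6368, 0.2711, 0.0983]
ee_rot: [0.707, 0.707, 0.001, 0.0]
ft_force: [1.2, 0.7, 0.5]
grip_width: 0.599
grasp_force: 0.0
```

Emit:
carry_out --motion '[{"xyz": [0, 0, 0], "angular": [0, 0, 0]}, {"xyz": [0, 0, 0], "angular": [0, 0, 0]}, {"xyz": [0, 0, 0], "angular": [0, 0, 0]}, {"xyz": [0, 0, 0], "angular": [0, 0, 0]}, {"xyz": [0, 0, 0], "angular": [0, 0, 0]}, {"xyz": [0, 0, 0], "angular": [0, 0, 0]}]' --hand 0 --grip_force 30

```text
clock: 24.3
position: [0.6367, 0.2716, 0.098]
ee_rot: [0.707, 0.707, 0.001, 0.0]
ft_force: [1.6, -0.0, 4.1]
grip_width: 0.143
grasp_force: 29.3
```

Run:
```python
from fit import *
o=get_obs(); print(o['position'],o['ee_rot'],o['ft_force'],o['torque'],o['grip_width'])
```

```text
[0.63669551 0.27159173 0.09799761] [7.07200966e-01 7.07012229e-01 6.79174876e-04 1.99006070e-04] [ 1.56944494 -0.03699833  4.10313031] [ 0.05553983 -0.16702049 -0.02492366] 0.14283284619317574
```

Emit:
carry_out --motion '[{"xyz": [0, 0, -0.015], "angular": [0, 0, 0]}, {"xyz": [0, 0, -0.035], "angular": [0, 0, 0]}, {"xyz": [0, 0, -0.055], "angular": [0, 0, 0]}, {"xyz": [0, 0, -0.075], "angular": [0, 0, 0]}, {"xyz": [0, 0, -0.09], "angular": [0, 0, 0]}, {"xyz": [0, 0, -0.09], "angular": [0, 0, 0]}]'

```text
clock: 24.9
position: [0.6371, 0.2717, 0.1901]
ee_rot: [0.707, 0.707, 0.002, 0.001]
ft_force: [0.7, 0.2, 0.2]
grip_width: 0.143
grasp_force: 29.2
```

```bash
cat > path.py <<'E'
import numpy as np
from h import *
TP=(.5943,-.0099,.1494)
def loc(s,r):  # outline offset r outward, arc param by edge length
    if s<.08: return np.array([-.08+s,.09+r])
    L=np.pi*.09
    if s<.08+L: a=np.pi/2-(s-.08)/.09; return (.09+r)*np.array([np.cos(a),np.sin(a)])
    return np.array([-(s-.08-L),-.09-r])
def wld(p,T=TP):
    c,s=np.cos(T[2]),np.sin(T[2]); return np.array([T[0]+c*p[0]-s*p[1],T[1]+s*p[0]+c*p[1]])
E
python3 - <<'E'
from path import *
p=wld(loc(0,.0045)); print(p); to(p[0],p[1]+.004,.13); print(get_obs()['grip_width'])
E
```

```text
[0.50112532 0.07163974]
shift [-0.1962, -0.1361, 0.0594] ang [0.19, -0.1, -0.02] rows 4.921344620604592 0.024846813796699067
0.14254668259230485
```

Emit:
carry_out --motion '[{"xyz": [-0.025, -0.017, 0], "angular": [0, 0, 0]}, {"xyz": [-0.06, -0.042, 0], "angular": [0, 0, 0]}, {"xyz": [-0.095, -0.066, 0], "angular": [0, 0, 0]}, {"xyz": [-0.13, -0.09, 0.01], "angular": [0, 0, 0]}, {"xyz": [-0.165, -0.115, 0.02], "angular": [0, 0, 0]}, {"xyz": [-0.19, -0.132, 0.03], "angular": [0, 0, 0]}, {"xyz": [-0.196, -0.136, 0.045], "angular": [0, 0, 0]}, {"xyz": [-0.196, -0.136, 0.06], "angular": [0, 0, 0]}, {"xyz": [-0.196, -0.136, 0.06], "angular": [0, 0, 0]}, {"xyz": [-0.196, -0.136, 0.06], "angular": [0, 0, 0]}, {"xyz": [-0.196, -0.136, 0.06], "angular": [0, 0, 0]}]'

```text
clock: 26.0
position: [0.5005, 0.0757, 0.1278]
ee_rot: [0.707, 0.707, 0.0, 0.0]
ft_force: [-0.5, 0.9, 0.2]
grip_width: 0.14
grasp_force: 29.4
```

Run:
```python
from path import *
from fit import tmpl
p=wld(loc(0,.0045)); to(p[0],p[1]+.004,.099); 
c=snap('scene','sc1'); t=snap('top','top4'); w=snap('wrist','wr8')
o=get_obs()['position']; print(o)
im=c['img'].copy()
e=[(w2px(c,(o[0],o[1]-.004,o[2]-.084))),w2px(c,o),w2px(c,(*p,.014))]; print(e)
def crop(c,ctr,h,k): u,v=map(int,ctr); return cv2.resize(c['img'][v-h:v+h,u-h:u+h,::-1],None,fx=k,fy=k,interpolation=cv2.INTER_CUBIC)
u,v=map(int,e[2]); print('crop origin',u-50,v-50)
wu=w2px(w,(*p,.014)); print('wrist',wu,w2px(w,(o[0],o[1]-.004,o[2]-.084)))
cv2.imwrite('pics/sc1c.png',np.hstack([crop(c,(u,v),50,4),w['img'][10:410,80:480,::-1]]))
```

```text
shift [-0.0001, 0.0006, 0.0288] ang [0.03, -0.0, 0.01] rows 0.5759051361650747 0.003695654005538601
[0.50051208 0.07566996 0.12775804]
[array([341.21257595, 205.07477836]), array([345.65584599, 180.51740958]), array([340.16526229, 213.57454586])]
crop origin 290 163
wrist [280.83369068 217.666744  ] [280.00125513 231.20128475]
```

View pics/sc1c.png

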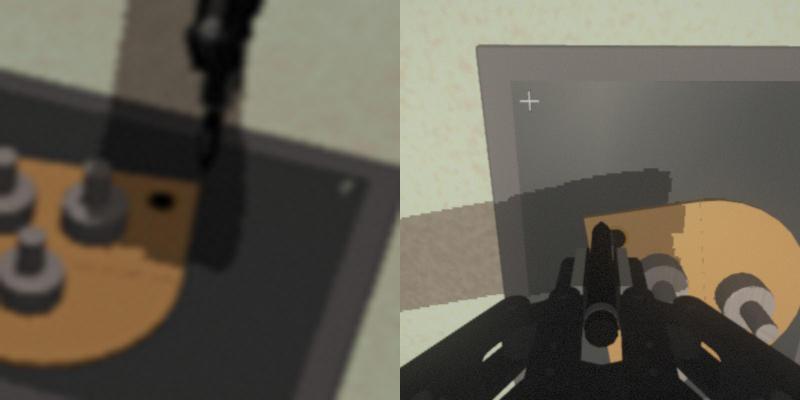

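```bash
sed -i 's/^TP=.*/TP=(.592,-.0095,.150)/' path.py
python3 - <<'E'
from path import *
p=wld(loc(0,.0045)); to(p[0],p[1]+.004,.0985)
L=.16+np.pi*.09; S=np.linspace(0,L,97); W=np.array([wld(loc(s,.0045)) for s in S])
for k in range(8):
    d=W[12*k+1:12*k+13]-W[12*k]
    print('['+', '.join('{"xyz": [%.4f, %.4f, 0], "angular": [0, 0, 0]}'%(b,a) for a,b in d)+']')
E
```

```text
shift [0.0003, -0.0018, 0.0293] ang [0.04, -0.02, 0.0] rows 0.5862231443373758 0.005154959112171717
[{"xyz": [0.0007, 0.0046, 0], "angular": [0, 0, 0]}, {"xyz": [0.0014, 0.0091, 0], "angular": [0, 0, 0]}, {"xyz": [0.0021, 0.0137, 0], "angular": [0, 0, 0]}, {"xyz": [0.0028, 0.0182, 0], "angular": [0, 0, 0]}, {"xyz": [0.0034, 0.0228, 0], "angular": [0, 0, 0]}, {"xyz": [0.0041, 0.0274, 0], "angular": [0, 0, 0]}, {"xyz": [0.0048, 0.0319, 0], "angular": [0, 0, 0]}, {"xyz": [0.0055, 0.0365, 0], "angular": [0, 0, 0]}, {"xyz": [0.0062, 0.0410, 0], "angular": [0, 0, 0]}, {"xyz": [0.0069, 0.0456, 0], "angular": [0, 0, 0]}, {"xyz": [0.0076, 0.0502, 0], "angular": [0, 0, 0]}, {"xyz": [0.0083, 0.0547, 0], "angular": [0, 0, 0]}]
[{"xyz": [0.0007, 0.0046, 0], "angular": [0, 0, 0]}, {"xyz": [0.0014, 0.0091, 0], "angular": [0, 0, 0]}, {"xyz": [0.0021, 0.0137, 0], "angular": [0, 0, 0]}, {"xyz": [0.0028, 0.0182, 0], "angular": [0, 0, 0]}, {"xyz": [0.0034, 0.0228, 0], "angular": [0, 0, 0]}, {"xyz": [0.0041, 0.0275, 0], "angular": [0, 0, 0]}, {"xyz": [0.0045, 0.0323, 0], "angular": [0, 0, 0]}, {"xyz": [0
[... 3414 characters left out ...]
xyz": [-0.0138, -0.0548, 0], "angular": [0, 0, 0]}]
[{"xyz": [-0.0007, -0.0046, 0], "angular": [0, 0, 0]}, {"xyz": [-0.0014, -0.0091, 0], "angular": [0, 0, 0]}, {"xyz": [-0.0021, -0.0137, 0], "angular": [0, 0, 0]}, {"xyz": [-0.0028, -0.0182, 0], "angular": [0, 0, 0]}, {"xyz": [-0.0034, -0.0228, 0], "angular": [0, 0, 0]}, {"xyz": [-0.0041, -0.0274, 0], "angular": [0, 0, 0]}, {"xyz": [-0.0048, -0.0319, 0], "angular": [0, 0, 0]}, {"xyz": [-0.0055, -0.0365, 0], "angular": [0, 0, 0]}, {"xyz": [-0.0062, -0.0410, 0], "angular": [0, 0, 0]}, {"xyz": [-0.0069, -0.0456, 0], "angular": [0, 0, 0]}, {"xyz": [-0.0076, -0.0502, 0], "angular": [0, 0, 0]}, {"xyz": [-0.0083, -0.0547, 0], "angular": [0, 0, 0]}]
```

Emit:
carry_out --motion '[{"xyz": [0, -0.001, 0.01], "angular": [0, 0, 0]}, {"xyz": [0, -0.0015, 0.018], "angular": [0, 0, 0]}, {"xyz": [0, -0.0015, 0.024], "angular": [0, 0, 0]}, {"xyz": [0, -0.0015, 0.028], "angular": [0, 0, 0]}, {"xyz": [0, -0.0015, 0.029], "angular": [0, 0, 0]}, {"xyz": [0, -0.0015, 0.029], "angular": [0, 0, 0]}, {"xyz": [0, -0.0015, 0.029], "angular": [0, 0, 0]}]'

```text
clock: 26.85
position: [0.4988, 0.0754, 0.0984]
ee_rot: [0.707, 0.707, 0.0, 0.0]
ft_force: [0.1, -0.3, 0.5]
grip_width: 0.143
grasp_force: 29.4
```

Emit:
carry_out --motion '[{"xyz": [0.0007, 0.0046, 0], "angular": [0, 0, 0]}, {"xyz": [0.0014, 0.0091, 0], "angular": [0, 0, 0]}, {"xyz": [0.0021, 0.0137, 0], "angular": [0, 0, 0]}, {"xyz": [0.0028, 0.0182, 0], "angular": [0, 0, 0]}, {"xyz": [0.0034, 0.0228, 0], "angular": [0, 0, 0]}, {"xyz": [0.0041, 0.0274, 0], "angular": [0, 0, 0]}, {"xyz": [0.0048, 0.0319, 0], "angular": [0, 0, 0]}, {"xyz": [0.0055, 0.0365, 0], "angular": [0, 0, 0]}, {"xyz": [0.0062, 0.041, 0], "angular": [0, 0, 0]}, {"xyz": [0.0069, 0.0456, 0], "angular": [0, 0, 0]}, {"xyz": [0.0076, 0.0502, 0], "angular": [0, 0, 0]}, {"xyz": [0.0083, 0.0547, 0], "angular": [0, 0, 0]}]'

```text
clock: 28.05
position: [0.5538, 0.0838, 0.0983]
ee_rot: [0.707, 0.707, 0.0, -0.0]
ft_force: [-0.8, 0.7, 0.1]
grip_width: 0.139
grasp_force: 29.4
```

Run:
```python
from path import *
p=wld(loc(.4427/8,.0045)); to(p[0],p[1]+.004,.0985)
```

```text
shift [0.0005, -0.0003, -0.0002] ang [-0.0, -0.01, -0.02] rows 0.011522422900749901 0.002153833684950107
```

Tracking is accurate to under a millimetre, so I'm carrying on.

Emit:
carry_out --motion '[{"xyz": [0.0007, 0.0046, 0], "angular": [0, 0, 0]}, {"xyz": [0.0014, 0.0091, 0], "angular": [0, 0, 0]}, {"xyz": [0.0021, 0.0137, 0], "angular": [0, 0, 0]}, {"xyz": [0.0028, 0.0182, 0], "angular": [0, 0, 0]}, {"xyz": [0.0034, 0.0228, 0], "angular": [0, 0, 0]}, {"xyz": [0.0041, 0.0275, 0], "angular": [0, 0, 0]}, {"xyz": [0.0045, 0.0323, 0], "angular": [0, 0, 0]}, {"xyz": [0.0047, 0.0372, 0], "angular": [0, 0, 0]}, {"xyz": [0.0047, 0.042, 0], "angular": [0, 0, 0]}, {"xyz": [0.0044, 0.0469, 0], "angular": [0, 0, 0]}, {"xyz": [0.0038, 0.0517, 0], "angular": [0, 0, 0]}, {"xyz": [0.003, 0.0564, 0], "angular": [0, 0, 0]}]'

```text
clock: 29.25
position: [0.6102, 0.0867, 0.0983]
ee_rot: [0.707, 0.707, 0.0, -0.0]
ft_force: [-0.1, 0.3, 0.6]
grip_width: 0.14
grasp_force: 29.4
```

Emit:
carry_out --motion '[{"xyz": [-0.001, 0.0047, 0], "angular": [0, 0, 0]}, {"xyz": [-0.0023, 0.0094, 0], "angular": [0, 0, 0]}, {"xyz": [-0.0038, 0.014, 0], "angular": [0, 0, 0]}, {"xyz": [-0.0056, 0.0185, 0], "angular": [0, 0, 0]}, {"xyz": [-0.0076, 0.0229, 0], "angular": [0, 0, 0]}, {"xyz": [-0.0098, 0.0272, 0], "angular": [0, 0, 0]}, {"xyz": [-0.0122, 0.0314, 0], "angular": [0, 0, 0]}, {"xyz": [-0.0148, 0.0355, 0], "angular": [0, 0, 0]}, {"xyz": [-0.0177, 0.0394, 0], "angular": [0, 0, 0]}, {"xyz": [-0.0207, 0.0432, 0], "angular": [0, 0, 0]}, {"xyz": [-0.0239, 0.0468, 0], "angular": [0, 0, 0]}, {"xyz": [-0.0273, 0.0502, 0], "angular": [0, 0, 0]}]'

```text
clock: 30.45
position: [0.6603, 0.0592, 0.0983]
ee_rot: [0.707, 0.707, 0.0, 0.0]
ft_force: [0.9, 1.2, 0.4]
grip_width: 0.141
grasp_force: 29.4
```

Run:
```python
from path import *
p=wld(loc(.4427*3/8,.0045)); to(p[0],p[1]+.004,.0985); snap('top','top5')
```

```text
shift [0.0008, -0.0002, -0.0002] ang [0.01, -0.01, -0.02] rows 0.016085211497300734 0.0025295910399889946
```

Emit:
carry_out --motion '[{"xyz": [-0.0036, 0.0033, 0], "angular": [0, 0, 0]}, {"xyz": [-0.0073, 0.0063, 0], "angular": [0, 0, 0]}, {"xyz": [-0.0112, 0.0092, 0], "angular": [0, 0, 0]}, {"xyz": [-0.0152, 0.0119, 0], "angular": [0, 0, 0]}, {"xyz": [-0.0194, 0.0144, 0], "angular": [0, 0, 0]}, {"xyz": [-0.0237, 0.0166, 0], "angular": [0, 0, 0]}, {"xyz": [-0.0281, 0.0186, 0], "angular": [0, 0, 0]}, {"xyz": [-0.0326, 0.0204, 0], "angular": [0, 0, 0]}, {"xyz": [-0.0372, 0.022, 0], "angular": [0, 0, 0]}, {"xyz": [-0.0418, 0.0233, 0], "angular": [0, 0, 0]}, {"xyz": [-0.0465, 0.0244, 0], "angular": [0, 0, 0]}, {"xyz": [-0.0513, 0.0253, 0], "angular": [0, 0, 0]}]'

```text
clock: 31.7
position: [0.6853, 0.0077, 0.0983]
ee_rot: [0.707, 0.707, 0.0, 0.0]
ft_force: [1.0, 0.1, 1.5]
grip_width: 0.142
grasp_force: 29.5
```

Emit:
carry_out --motion '[{"xyz": [-0.0048, 0.0006, 0], "angular": [0, 0, 0]}, {"xyz": [-0.0096, 0.001, 0], "angular": [0, 0, 0]}, {"xyz": [-0.0145, 0.0011, 0], "angular": [0, 0, 0]}, {"xyz": [-0.0193, 0.0009, 0], "angular": [0, 0, 0]}, {"xyz": [-0.0241, 0.0005, 0], "angular": [0, 0, 0]}, {"xyz": [-0.0289, -0.0001, 0], "angular": [0, 0, 0]}, {"xyz": [-0.0337, -0.001, 0], "angular": [0, 0, 0]}, {"xyz": [-0.0384, -0.0021, 0], "angular": [0, 0, 0]}, {"xyz": [-0.0431, -0.0035, 0], "angular": [0, 0, 0]}, {"xyz": [-0.0476, -0.0051, 0], "angular": [0, 0, 0]}, {"xyz": [-0.0521, -0.0069, 0], "angular": [0, 0, 0]}, {"xyz": [-0.0565, -0.009, 0], "angular": [0, 0, 0]}]'

```text
clock: 32.9
position: [0.676, -0.0488, 0.0983]
ee_rot: [0.707, 0.707, 0.0, -0.0]
ft_force: [-0.1, 0.2, 0.5]
grip_width: 0.146
grasp_force: 29.5
```

Run:
```python
from path import *
p=wld(loc(.4427*5/8,.0045)); to(p[0],p[1]+.004,.0985)
c=snap('wrist','wr9')
from fit import tmpl
t=snap('top','top6'); a=ld('top3')['img'].astype(int); d=np.abs(a-t['img']).sum(2)>90
for P in [(.624,-.0055),(.5497,.0157),(.559,-.0476)]:
    u,v=w2px(t,(*P,.05)).astype(int); print(P,(u,v),d[v-6:v+7,u-6:u+7].mean())
```

```text
shift [0.001, 0.0005, -0.0002] ang [-0.0, -0.0, -0.02] rows 0.021816209468234777 0.0021852237845643276
(0.624, -0.0055) (np.int64(262), np.int64(203)) 0.8224852071005917
(0.5497, 0.0157) (np.int64(256), np.int64(225)) 0.8520710059171598
(0.559, -0.0476) (np.int64(274), np.int64(223)) 0.9349112426035503
```

Here the arm hides the weights from the top camera. I'll finish the trace and check them afterwards.

Emit:
carry_out --motion '[{"xyz": [-0.0043, -0.0023, 0], "angular": [0, 0, 0]}, {"xyz": [-0.0084, -0.0048, 0], "angular": [0, 0, 0]}, {"xyz": [-0.0124, -0.0075, 0], "angular": [0, 0, 0]}, {"xyz": [-0.0163, -0.0104, 0], "angular": [0, 0, 0]}, {"xyz": [-0.02, -0.0135, 0], "angular": [0, 0, 0]}, {"xyz": [-0.0236, -0.0168, 0], "angular": [0, 0, 0]}, {"xyz": [-0.027, -0.0203, 0], "angular": [0, 0, 0]}, {"xyz": [-0.0302, -0.0239, 0], "angular": [0, 0, 0]}, {"xyz": [-0.0332, -0.0277, 0], "angular": [0, 0, 0]}, {"xyz": [-0.036, -0.0316, 0], "angular": [0, 0, 0]}, {"xyz": [-0.0386, -0.0357, 0], "angular": [0, 0, 0]}, {"xyz": [-0.041, -0.0399, 0], "angular": [0, 0, 0]}]'

```text
clock: 34.2
position: [0.6359, -0.0896, 0.0983]
ee_rot: [0.707, 0.707, 0.0, -0.0]
ft_force: [0.1, 0.3, 0.2]
grip_width: 0.149
grasp_force: 29.4
```

Emit:
carry_out --motion '[{"xyz": [-0.0022, -0.0043, 0], "angular": [0, 0, 0]}, {"xyz": [-0.0041, -0.0088, 0], "angular": [0, 0, 0]}, {"xyz": [-0.0058, -0.0133, 0], "angular": [0, 0, 0]}, {"xyz": [-0.0073, -0.0179, 0], "angular": [0, 0, 0]}, {"xyz": [-0.0086, -0.0226, 0], "angular": [0, 0, 0]}, {"xyz": [-0.0096, -0.0273, 0], "angular": [0, 0, 0]}, {"xyz": [-0.0103, -0.032, 0], "angular": [0, 0, 0]}, {"xyz": [-0.011, -0.0366, 0], "angular": [0, 0, 0]}, {"xyz": [-0.0117, -0.0411, 0], "angular": [0, 0, 0]}, {"xyz": [-0.0124, -0.0457, 0], "angular": [0, 0, 0]}, {"xyz": [-0.0131, -0.0503, 0], "angular": [0, 0, 0]}, {"xyz": [-0.0138, -0.0548, 0], "angular": [0, 0, 0]}]'

```text
clock: 35.4
position: [0.5811, -0.1033, 0.0983]
ee_rot: [0.707, 0.707, 0.0, -0.0]
ft_force: [0.8, -0.3, 0.2]
grip_width: 0.141
grasp_force: 29.4
```

Emit:
carry_out --motion '[{"xyz": [-0.0007, -0.0046, 0], "angular": [0, 0, 0]}, {"xyz": [-0.0014, -0.0091, 0], "angular": [0, 0, 0]}, {"xyz": [-0.0021, -0.0137, 0], "angular": [0, 0, 0]}, {"xyz": [-0.0028, -0.0182, 0], "angular": [0, 0, 0]}, {"xyz": [-0.0034, -0.0228, 0], "angular": [0, 0, 0]}, {"xyz": [-0.0041, -0.0274, 0], "angular": [0, 0, 0]}, {"xyz": [-0.0048, -0.0319, 0], "angular": [0, 0, 0]}, {"xyz": [-0.0055, -0.0365, 0], "angular": [0, 0, 0]}, {"xyz": [-0.0062, -0.041, 0], "angular": [0, 0, 0]}, {"xyz": [-0.0069, -0.0456, 0], "angular": [0, 0, 0]}, {"xyz": [-0.0076, -0.0502, 0], "angular": [0, 0, 0]}, {"xyz": [-0.0083, -0.0547, 0], "angular": [0, 0, 0]}]'

```text
clock: 36.6
position: [0.5264, -0.1115, 0.0983]
ee_rot: [0.707, 0.707, 0.0, -0.0]
ft_force: [0.9, -0.1, 0.4]
grip_width: 0.146
grasp_force: 29.4
```

Emit:
carry_out --motion '[{"xyz": [0, 0, 0], "angular": [0, 0, 0]}, {"xyz": [0, 0, 0], "angular": [0, 0, 0]}, {"xyz": [0, 0, 0], "angular": [0, 0, 0]}]'

```text
clock: 36.9
position: [0.527, -0.1114, 0.0983]
ee_rot: [0.707, 0.707, 0.0, 0.0]
ft_force: [-1.1, 0.0, 0.7]
grip_width: 0.14
grasp_force: 29.4
```

Run:
```python
from path import *
p=wld(loc(.4427,.0045)); to(p[0],p[1]+.004,.0985)
c=snap('wrist','wr10'); print(w2px(c,(*p,.0145)),w2px(c,(*wld(loc(.4427,0)),.014)))
w=c['img'][:,:,::-1]; s=snap('scene','sc2')['img'][150:290,220:400,::-1]
cv2.imwrite('pics/wr10c.png',np.hstack([w[60:420,120:480],cv2.resize(s,None,fx=2.2,fy=360/140)]))
```

```text
shift [0.0005, 0.0001, -0.0002] ang [0.01, -0.0, -0.01] rows 0.010971829182958312 0.0012645576523602645
[280.29330686 230.65265818] [279.38527883 224.81324264]
```

View pics/wr10c.png

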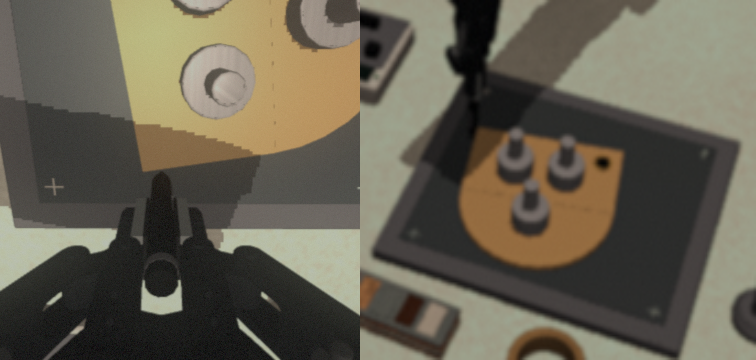

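Emit:
carry_out --motion '[{"xyz": [-0.005, 0, -0.02], "angular": [0, 0, 0]}, {"xyz": [-0.005, 0, -0.055], "angular": [0, 0, 0]}, {"xyz": [0, 0, -0.09], "angular": [0, 0, 0]}, {"xyz": [0.03, 0.009, -0.11], "angular": [0, 0, 0]}, {"xyz": [0.07, 0.02, -0.11], "angular": [0, 0, 0]}, {"xyz": [0.115, 0.033, -0.11], "angular": [0, 0, 0]}, {"xyz": [0.16, 0.046, -0.11], "angular": [0, 0, 0]}, {"xyz": [0.205, 0.059, -0.11], "angular": [0, 0, 0]}, {"xyz": [0.25, 0.072, -0.11], "angular": [0, 0, 0]}, {"xyz": [0.295, 0.085, -0.11], "angular": [0, 0, 0]}, {"xyz": [0.335, 0.096, -0.11], "angular": [0, 0, 0]}, {"xyz": [0.365, 0.105, -0.11], "angular": [0, 0, 0]}]'

```text
clock: 38.2
position: [0.6317, 0.2571, 0.2077]
ee_rot: [0.706, 0.708, 0.0, -0.001]
ft_force: [0.4, 0.4, -0.4]
grip_width: 0.144
grasp_force: 29.4
```

Emit:
carry_out --motion '[{"xyz": [0.014, 0.004, 0], "angular": [0, 0, 0]}, {"xyz": [0.018, 0.005, 0], "angular": [0, 0, 0]}, {"xyz": [0.018, 0.005, 0], "angular": [0, 0, 0]}, {"xyz": [0.018, 0.005, 0.015], "angular": [0, 0, 0]}, {"xyz": [0.018, 0.005, 0.03], "angular": [0, 0, 0]}, {"xyz": [0.018, 0.005, 0.04], "angular": [0, 0, 0]}, {"xyz": [0.018, 0.005, 0.05], "angular": [0, 0, 0]}, {"xyz": [0.018, 0.005, 0.05], "angular": [0, 0, 0]}, {"xyz": [0.018, 0.005, 0.05], "angular": [0, 0, 0]}]'

```text
clock: 39.1
position: [0.6369, 0.2714, 0.1583]
ee_rot: [0.707, 0.707, -0.0, -0.0]
ft_force: [0.1, 0.4, -0.4]
grip_width: 0.146
grasp_force: 29.4
```

Run:
```python
from path import *
to(.6367,.2716,.098)
```

```text
shift [0.0002, -0.0002, 0.0603] ang [-0.01, 0.0, -0.02] rows 1.2050717621424767 0.0026405384552154
```

Tip is at about 0.074 m, right over the tube. Lowering slowly.

Emit:
carry_out --motion '[{"xyz": [0, 0, 0.006], "angular": [0, 0, 0]}, {"xyz": [0, 0, 0.012], "angular": [0, 0, 0]}, {"xyz": [0, 0, 0.018], "angular": [0, 0, 0]}, {"xyz": [0, 0, 0.024], "angular": [0, 0, 0]}, {"xyz": [0, 0, 0.03], "angular": [0, 0, 0]}, {"xyz": [0, 0, 0.03], "angular": [0, 0, 0]}]'

```text
clock: 39.7
position: [0.6364, 0.2713, 0.127]
ee_rot: [0.707, 0.707, -0.001, -0.0]
ft_force: [0.6, -0.6, -0.3]
grip_width: 0.142
grasp_force: 29.4
```

Emit:
carry_out --motion '[{"xyz": [0, 0, 0.006], "angular": [0, 0, 0]}, {"xyz": [0, 0, 0.012], "angular": [0, 0, 0]}, {"xyz": [0, 0, 0.018], "angular": [0, 0, 0]}, {"xyz": [0, 0, 0.023], "angular": [0, 0, 0]}, {"xyz": [0, 0, 0.027], "angular": [0, 0, 0]}, {"xyz": [0, 0, 0.029], "angular": [0, 0, 0]}, {"xyz": [0, 0, 0.029], "angular": [0, 0, 0]}, {"xyz": [0, 0, 0.029], "angular": [0, 0, 0]}]'

```text
clock: 40.5
position: [0.6371, 0.2715, 0.0996]
ee_rot: [0.707, 0.707, 0.0, 0.0]
ft_force: [-0.9, 0.3, 0.3]
grip_width: 0.134
grasp_force: 29.4
```

Emit:
carry_out --motion '[{"xyz": [0, 0, 0.001], "angular": [0, 0, 0]}, {"xyz": [0, 0, 0.001], "angular": [0, 0, 0]}, {"xyz": [0, 0, 0.001], "angular": [0, 0, 0]}, {"xyz": [0, 0, 0.001], "angular": [0, 0, 0]}]' --hand 0.5

```text
clock: 40.9
position: [0.637, 0.2715, 0.0984]
ee_rot: [0.707, 0.707, 0.0, 0.0]
ft_force: [0.4, -0.5, 0.1]
grip_width: 0.504
grasp_force: 0.0
```

Emit:
carry_out --motion '[{"xyz": [0, 0, -0.02], "angular": [0, 0, 0]}, {"xyz": [0, 0, -0.055], "angular": [0, 0, 0]}, {"xyz": [0, 0, -0.095], "angular": [0, 0, 0]}, {"xyz": [0, 0, -0.13], "angular": [0, 0, 0]}, {"xyz": [-0.02, -0.006, -0.15], "angular": [0, 0, 0]}, {"xyz": [-0.06, -0.019, -0.15], "angular": [0, 0, 0]}, {"xyz": [-0.105, -0.032, -0.15], "angular": [0, 0, 0]}, {"xyz": [-0.15, -0.046, -0.15], "angular": [0, 0, 0]}, {"xyz": [-0.195, -0.06, -0.15], "angular": [0, 0, 0]}, {"xyz": [-0.24, -0.074, -0.15], "angular": [0, 0, 0]}, {"xyz": [-0.285, -0.088, -0.15], "angular": [0, 0, 0]}, {"xyz": [-0.33, -0.102, -0.15], "angular": [0, 0, 0]}]'

```text
clock: 42.1
position: [0.534, -0.0602, 0.2486]
ee_rot: [0.707, 0.707, 0.0, 0.0]
ft_force: [0.4, -0.4, -0.1]
grip_width: 0.499
grasp_force: 0.0
```

Emit:
carry_out --motion '[{"xyz": [-0.045, -0.014, 0], "angular": [0, 0, 0]}, {"xyz": [-0.09, -0.028, 0], "angular": [0, 0, 0]}, {"xyz": [-0.135, -0.042, 0], "angular": [0, 0, 0]}, {"xyz": [-0.18, -0.056, 0.02], "angular": [0, 0, 0]}, {"xyz": [-0.225, -0.07, 0.04], "angular": [0, 0, 0]}, {"xyz": [-0.255, -0.08, 0.07], "angular": [0, 0, 0]}, {"xyz": [-0.268, -0.0825, 0.11], "angular": [0, 0, 0]}, {"xyz": [-0.268, -0.0825, 0.14], "angular": [0, 0, 0]}, {"xyz": [-0.268, -0.0825, 0.165], "angular": [0, 0, 0]}, {"xyz": [-0.268, -0.0825, 0.165], "angular": [0, 0, 0]}, {"xyz": [-0.268, -0.0825, 0.165], "angular": [0, 0, 0]}]' --hand 0

```text
clock: 43.2
position: [0.4523, -0.3267, 0.0839]
ee_rot: [0.707, 0.707, -0.0, -0.0]
ft_force: [0.8, 0.1, 0.5]
grip_width: -0.003
grasp_force: 0.0
```

Run:
```python
from path import *
to(.4525,-.3262,.0515)
t=snap('top','top7'); a=ld('top3')['img'].astype(int); d=np.abs(a-t['img']).sum(2)>90
for P in [(.624,-.0055),(.5497,.0157),(.559,-.0476)]:
    u,v=w2px(t,(*P,.05)).astype(int); print(P,(u,v),d[v-6:v+7,u-6:u+7].mean())
```

```text
shift [0.0005, 0.0002, 0.0324] ang [-0.01, 0.01, -0.02] rows 0.6487493847430873 0.003009223983447687
(0.624, -0.0055) (np.int64(262), np.int64(203)) 0.11242603550295859
(0.5497, 0.0157) (np.int64(256), np.int64(225)) 0.10650887573964497
(0.559, -0.0476) (np.int64(274), np.int64(223)) 0.0
```

Emit:
carry_out --motion '[{"xyz": [0, 0, 0.012], "angular": [0, 0, 0]}, {"xyz": [0, 0, 0.022], "angular": [0, 0, 0]}, {"xyz": [0, 0, 0.028], "angular": [0, 0, 0]}, {"xyz": [0, 0, 0.032], "angular": [0, 0, 0]}, {"xyz": [0, 0, 0.0335], "angular": [0, 0, 0]}, {"xyz": [0, 0, 0.0335], "angular": [0, 0, 0]}, {"xyz": [0, 0, 0.0335], "angular": [0, 0, 0]}]'

```text
clock: 43.95
position: [0.4523, -0.3262, 0.0506]
ee_rot: [0.707, 0.707, 0.0, -0.0]
ft_force: [-3.8, 3.7, 14.6]
grip_width: -0.002
grasp_force: 6.9
```

Emit:
carry_out --motion '[{"xyz": [0, 0, -0.015], "angular": [0, 0, 0]}, {"xyz": [0, 0, -0.034], "angular": [0, 0, 0]}, {"xyz": [0, -0.02, -0.034], "angular": [0, 0, 0]}, {"xyz": [0, -0.04, -0.034], "angular": [0, 0, 0]}, {"xyz": [0, -0.0465, -0.034], "angular": [0, 0, 0]}, {"xyz": [0, -0.0465, -0.034], "angular": [0, 0, 0]}, {"xyz": [0, -0.0465, -0.034], "angular": [0, 0, 0]}]'

```text
clock: 44.65
position: [0.4067, -0.3263, 0.0841]
ee_rot: [0.707, 0.707, 0.0, 0.0]
ft_force: [1.5, -0.0, -0.6]
grip_width: -0.001
grasp_force: 0.0
```

Emit:
carry_out --motion '[{"xyz": [0, 0, 0.012], "angular": [0, 0, 0]}, {"xyz": [0, 0, 0.022], "angular": [0, 0, 0]}, {"xyz": [0, 0, 0.028], "angular": [0, 0, 0]}, {"xyz": [0, 0, 0.032], "angular": [0, 0, 0]}, {"xyz": [0, 0, 0.034], "angular": [0, 0, 0]}, {"xyz": [0, 0, 0.034], "angular": [0, 0, 0]}, {"xyz": [0, 0, 0.034], "angular": [0, 0, 0]}]'

```text
clock: 45.35
position: [0.4057, -0.3261, 0.0504]
ee_rot: [0.707, 0.707, 0.0, -0.001]
ft_force: [-5.6, 6.2, 17.0]
grip_width: 0.001
grasp_force: 8.7
```

Emit:
carry_out --motion '[{"xyz": [0, 0, -0.02], "angular": [0, 0, 0]}, {"xyz": [0, 0, -0.06], "angular": [0, 0, 0]}, {"xyz": [0.02, 0.011, -0.1], "angular": [0, 0, 0]}, {"xyz": [0.06, 0.033, -0.12], "angular": [0, 0, 0]}, {"xyz": [0.1, 0.055, -0.12], "angular": [0, 0, 0]}, {"xyz": [0.14, 0.078, -0.12], "angular": [0, 0, 0]}, {"xyz": [0.18, 0.1, -0.12], "angular": [0, 0, 0]}, {"xyz": [0.22, 0.122, -0.12], "angular": [0, 0, 0]}, {"xyz": [0.26, 0.144, -0.12], "angular": [0, 0, 0]}, {"xyz": [0.2775, 0.154, -0.12], "angular": [0, 0, 0]}, {"xyz": [0.2775, 0.154, -0.12], "angular": [0, 0, 0]}, {"xyz": [0.2775, 0.154, -0.12], "angular": [0, 0, 0]}]' --hand 0.5

```text
clock: 46.55
position: [0.5596, -0.0498, 0.1694]
ee_rot: [0.707, 0.707, -0.0, 0.0]
ft_force: [-0.2, 0.1, 0.0]
grip_width: 0.508
grasp_force: 0.0
```

Run:
```python
from kn import *
to(.5598,-.0486,.065)
c=snap('wrist','wr11'); knobs(c,z=.0705,guess=[(.624,-.0055),(.5497,.0157),(.559,-.0476)])
```

```text
shift [0.0013, 0.0003, 0.1044] ang [-0.04, 0.04, -0.04] rows 2.0888540090769485 0.007753506020836488
(0.624, -0.0055) -> [ 0.6211 -0.005 ] px [363.6 162.1] expected [367.6 162.9]
(0.624, -0.0055) -> [ 0.6289 -0.0094] px [373.6 168.1] expected [367.6 162.9]
(0.5497, 0.0157) -> [0.5614 0.021 ] px [282.9 125.6] expected [266.5 133.2]
```

Emit:
carry_out --motion '[{"xyz": [0, 0, 0.03], "angular": [0, 0, 0]}, {"xyz": [0, 0, 0.065], "angular": [0, 0, 0]}, {"xyz": [0, 0, 0.09], "angular": [0, 0, 0]}, {"xyz": [0, 0, 0.104], "angular": [0, 0, 0]}, {"xyz": [0, 0, 0.104], "angular": [0, 0, 0]}, {"xyz": [0, 0, 0.104], "angular": [0, 0, 0]}]'

```text
clock: 47.2
position: [0.5603, -0.0498, 0.0668]
ee_rot: [0.708, 0.707, 0.0, 0.0]
ft_force: [0.5, 0.3, 0.7]
grip_width: 0.495
grasp_force: 0.0
```

Emit:
carry_out --motion '[{"xyz": [0, 0, 0], "angular": [0, 0, 0]}, {"xyz": [0, 0, 0], "angular": [0, 0, 0]}, {"xyz": [0, 0, 0], "angular": [0, 0, 0]}, {"xyz": [0, 0, 0], "angular": [0, 0, 0]}]' --hand 0 --grip_force 40

```text
clock: 47.6
position: [0.5606, -0.0491, 0.0672]
ee_rot: [0.707, 0.707, 0.001, 0.001]
ft_force: [-1.7, -0.0, 5.6]
grip_width: 0.192
grasp_force: 38.9
```

Emit:
carry_out --motion '[{"xyz": [0, 0, -0.03], "angular": [0, 0, 0]}, {"xyz": [0, 0, -0.07], "angular": [0, 0, 0]}, {"xyz": [0.02, -0.006, -0.105], "angular": [0, 0, 0]}, {"xyz": [0.06, -0.018, -0.11], "angular": [0, 0, 0]}, {"xyz": [0.1, -0.03, -0.11], "angular": [0, 0, 0]}, {"xyz": [0.145, -0.043, -0.11], "angular": [0, 0, 0]}, {"xyz": [0.19, -0.056, -0.11], "angular": [0, 0, 0]}, {"xyz": [0.235, -0.07, -0.11], "angular": [0, 0, 0]}, {"xyz": [0.28, -0.083, -0.11], "angular": [0, 0, 0]}, {"xyz": [0.325, -0.096, -0.11], "angular": [0, 0, 0]}, {"xyz": [0.37, -0.109, -0.11], "angular": [0, 0, 0]}, {"xyz": [0.4125, -0.1215, -0.11], "angular": [0, 0, 0]}]'

```text
clock: 48.8
position: [0.4375, 0.3655, 0.1764]
ee_rot: [0.707, 0.707, 0.0, -0.0]
ft_force: [0.4, -0.8, -2.6]
grip_width: 0.197
grasp_force: 39.9
```

Emit:
carry_out --motion '[{"xyz": [0, 0, 0], "angular": [0, 0, 0]}, {"xyz": [0, 0, 0], "angular": [0, 0, 0]}, {"xyz": [0, 0, 0], "angular": [0, 0, 0]}]'

```text
clock: 49.1
position: [0.4391, 0.3623, 0.176]
ee_rot: [0.708, 0.706, -0.0, 0.0]
ft_force: [0.1, 0.0, -2.6]
grip_width: 0.192
grasp_force: 39.8
```

Run:
```python
from kn import *
to(.4381,.3638,.0500)
```

```text
shift [0.0016, -0.001, 0.126] ang [0.02, 0.03, -0.1] rows 2.5193798104712872 0.012436006417672209
```

Emit:
carry_out --motion '[{"xyz": [0.001, 0, 0.03], "angular": [0, 0, 0]}, {"xyz": [0.001, 0, 0.07], "angular": [0, 0, 0]}, {"xyz": [0.001, 0, 0.1], "angular": [0, 0, 0]}, {"xyz": [0.001, 0, 0.115], "angular": [0, 0, 0]}, {"xyz": [0.001, 0, 0.121], "angular": [0, 0, 0]}, {"xyz": [0.001, 0, 0.1245], "angular": [0, 0, 0]}, {"xyz": [0.001, 0, 0.1245], "angular": [0, 0, 0]}, {"xyz": [0.001, 0, 0.1245], "angular": [0, 0, 0]}]'

```text
clock: 49.9
position: [0.4393, 0.3651, 0.0527]
ee_rot: [0.707, 0.707, 0.001, -0.0]
ft_force: [0.0, 0.4, -2.7]
grip_width: 0.19
grasp_force: 40.0
```

Emit:
carry_out --motion '[{"xyz": [0, 0, 0], "angular": [0, 0, 0]}, {"xyz": [0, 0, 0], "angular": [0, 0, 0]}, {"xyz": [0, 0, 0], "angular": [0, 0, 0]}, {"xyz": [0, 0, 0], "angular": [0, 0, 0]}]' --hand 0.5

```text
clock: 50.3
position: [0.4386, 0.3647, 0.0516]
ee_rot: [0.707, 0.707, 0.0, -0.0]
ft_force: [-0.5, -0.6, -0.1]
grip_width: 0.499
grasp_force: 0.0
```

Emit:
carry_out --motion '[{"xyz": [0, 0, -0.03], "angular": [0, 0, 0]}, {"xyz": [0, 0, -0.07], "angular": [0, 0, 0]}, {"xyz": [-0.02, 0.006, -0.11], "angular": [0, 0, 0]}, {"xyz": [-0.06, 0.019, -0.12], "angular": [0, 0, 0]}, {"xyz": [-0.105, 0.034, -0.12], "angular": [0, 0, 0]}, {"xyz": [-0.15, 0.048, -0.12], "angular": [0, 0, 0]}, {"xyz": [-0.195, 0.062, -0.12], "angular": [0, 0, 0]}, {"xyz": [-0.24, 0.077, -0.12], "angular": [0, 0, 0]}, {"xyz": [-0.285, 0.091, -0.12], "angular": [0, 0, 0]}, {"xyz": [-0.325, 0.104, -0.12], "angular": [0, 0, 0]}, {"xyz": [-0.349, 0.112, -0.12], "angular": [0, 0, 0]}, {"xyz": [-0.349, 0.112, -0.12], "angular": [0, 0, 0]}]'

```text
clock: 51.5
position: [0.551, 0.0109, 0.1715]
ee_rot: [0.709, 0.705, -0.0, 0.001]
ft_force: [0.2, -0.2, 0.3]
grip_width: 0.498
grasp_force: 0.0
```

Emit:
carry_out --motion '[{"xyz": [0, 0, 0], "angular": [0, 0, 0]}, {"xyz": [0, 0, 0], "angular": [0, 0, 0]}]'

```text
clock: 51.7
position: [0.5501, 0.017, 0.1712]
ee_rot: [0.707, 0.708, 0.0, -0.0]
ft_force: [0.4, 0.2, -0.0]
grip_width: 0.499
grasp_force: 0.0
```

Run:
```python
from kn import *
to(.5498,.0144,.065)
```

```text
shift [-0.0026, -0.0003, 0.1062] ang [-0.02, -0.04, 0.09] rows 2.124871853921361 0.011312749071916848
```

Emit:
carry_out --motion '[{"xyz": [-0.001, 0, 0.03], "angular": [0, 0, 0]}, {"xyz": [-0.001, 0, 0.065], "angular": [0, 0, 0]}, {"xyz": [-0.001, 0, 0.09], "angular": [0, 0, 0]}, {"xyz": [-0.001, 0, 0.1045], "angular": [0, 0, 0]}, {"xyz": [-0.001, 0, 0.1045], "angular": [0, 0, 0]}, {"xyz": [-0.001, 0, 0.1045], "angular": [0, 0, 0]}, {"xyz": [-0.001, 0, 0.1045], "angular": [0, 0, 0]}]'

```text
clock: 52.4
position: [0.551, 0.015, 0.068]
ee_rot: [0.707, 0.707, 0.001, 0.0]
ft_force: [-1.4, 0.2, 0.2]
grip_width: 0.506
grasp_force: 0.7
```

Emit:
carry_out --motion '[{"xyz": [0, 0, 0], "angular": [0, 0, 0]}, {"xyz": [0, 0, 0], "angular": [0, 0, 0]}, {"xyz": [0, 0, 0], "angular": [0, 0, 0]}, {"xyz": [0, 0, 0], "angular": [0, 0, 0]}]' --hand 0

```text
clock: 52.8
position: [0.5506, 0.0145, 0.0671]
ee_rot: [0.707, 0.707, 0.0, 0.0]
ft_force: [-0.3, -0.3, 0.4]
grip_width: 0.001
grasp_force: 0.0
```

Emit:
carry_out --motion '[{"xyz": [0, 0, -0.03], "angular": [0, 0, 0]}, {"xyz": [0, 0, -0.07], "angular": [0, 0, 0]}, {"xyz": [0.02, -0.003, -0.105], "angular": [0, 0, 0]}, {"xyz": [0.06, -0.008, -0.11], "angular": [0, 0, 0]}, {"xyz": [0.105, -0.013, -0.11], "angular": [0, 0, 0]}, {"xyz": [0.15, -0.019, -0.11], "angular": [0, 0, 0]}, {"xyz": [0.195, -0.025, -0.11], "angular": [0, 0, 0]}, {"xyz": [0.24, -0.03, -0.11], "angular": [0, 0, 0]}, {"xyz": [0.285, -0.036, -0.11], "angular": [0, 0, 0]}, {"xyz": [0.32, -0.04, -0.11], "angular": [0, 0, 0]}, {"xyz": [0.3465, -0.043, -0.11], "angular": [0, 0, 0]}, {"xyz": [0.3465, -0.043, -0.11], "angular": [0, 0, 0]}]'

```text
clock: 54.0
position: [0.5054, 0.3658, 0.1763]
ee_rot: [0.705, 0.709, 0.0, -0.001]
ft_force: [-0.2, 0.2, -0.4]
grip_width: 0.002
grasp_force: 0.0
```

Emit:
carry_out --motion '[{"xyz": [0, 0, 0], "angular": [0, 0, 0]}, {"xyz": [0, 0, 0], "angular": [0, 0, 0]}, {"xyz": [0, 0, 0], "angular": [0, 0, 0]}]'

```text
clock: 54.3
position: [0.5081, 0.3597, 0.177]
ee_rot: [0.708, 0.706, 0.0, 0.0]
ft_force: [-0.9, -1.1, -0.5]
grip_width: 0.0
grasp_force: 0.0
```

Run:
```python
from kn import *
to(.5067,.3608,.0500)
```

```text
shift [0.0011, -0.0014, 0.127] ang [0.02, 0.01, -0.13] rows 2.54043529813286 0.015204873318150383
```

Run:
```python
from kn import *
t=snap('top','top8'); s=snap('scene','sc3'); w=snap('wrist','wr12')
a=cv2.resize(t['img'][180:270,205:312,::-1],(428,360),interpolation=cv2.INTER_CUBIC)  # x4
b=cv2.resize(s['img'][160:280,225:480,::-1],None,fx=3,fy=2,interpolation=cv2.INTER_CUBIC)[:, :765]
w2=cv2.resize(w['img'][0:420,100:500,::-1],(337,360))
top=np.hstack([a,w2]); b=cv2.resize(b,(765,240))
cv2.imwrite('pics/mix.png',np.vstack([top,b]))
```

```text
(no output)
```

View pics/mix.png

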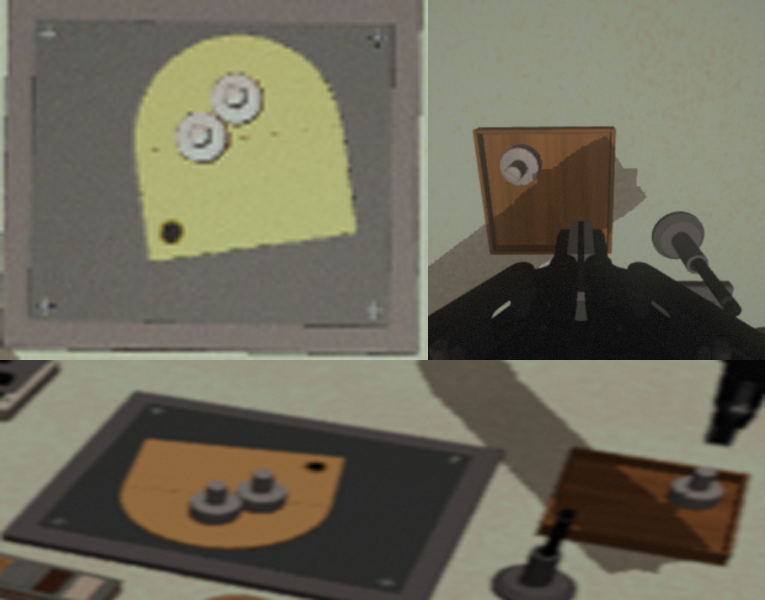

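Run:
```python
from kn import *
t=ld('top8'); t3=ld('top3')
for z,n,pts in [(.07,'knob',[(236,96),(200,133)]),(.042,'foot',[(236.5,98),(201,137)])]:
    for a,b in pts: print(n,np.round(px2w(t,205+a/4-.4,180+b/4-.4,z),4))
# centroid of non-yellow bright blobs inside the template, both frames
for f in ('top3','top7','top8'):
    c=ld(f); h=cv2.cvtColor(c['img'],cv2.COLOR_RGB2HSV); m=((h[...,1]<60)&(h[...,2]>125)).astype(np.uint8)
    k=np.zeros_like(m); k[190:240,241:292]=1; m&=k; m=cv2.erode(m,np.ones((2,2),np.uint8))
    n,l,s,ct=cv2.connectedComponentsWithStats(m)
    print(f,[(s[i,4],np.round(ct[i],1).tolist(),np.round(px2w(c,*ct[i],.042)[:2],4).tolist()) for i in range(1,n) if s[i,4]>15])
```

```text
knob [ 0.6237 -0.0095  0.07  ]
knob [0.5922 0.0204 0.07  ]
foot [ 0.6241 -0.0084  0.042 ]
foot [0.5905 0.0215 0.042 ]
top3 [(np.int32(79), [263.4, 205.1], [0.6206, -0.0072]), (np.int32(86), [275.0, 223.9], [0.5567, -0.0476]), (np.int32(82), [257.4, 227.0], [0.5458, 0.0121])]
top7 [(np.int32(77), [263.6, 204.7], [0.6221, -0.0078]), (np.int32(82), [255.0, 214.1], [0.5897, 0.0208]), (np.int32(84), [275.0, 223.9], [0.5569, -0.0477])]
top8 [(np.int32(77), [263.6, 204.7], [0.6221, -0.0078]), (np.int32(81), [254.7, 214.1], [0.5897, 0.0218])]
```

Emit:
carry_out --motion '[{"xyz": [-0.04, 0.01, 0], "angular": [0, 0, 0]}, {"xyz": [-0.085, 0.021, 0], "angular": [0, 0, 0]}, {"xyz": [-0.13, 0.033, 0], "angular": [0, 0, 0]}, {"xyz": [-0.175, 0.044, 0], "angular": [0, 0, 0]}, {"xyz": [-0.22, 0.056, 0], "angular": [0, 0, 0]}, {"xyz": [-0.265, 0.067, 0], "angular": [0, 0, 0]}, {"xyz": [-0.305, 0.078, 0], "angular": [0, 0, 0]}, {"xyz": [-0.338, 0.086, 0], "angular": [0, 0, 0]}, {"xyz": [-0.338, 0.086, 0], "angular": [0, 0, 0]}, {"xyz": [-0.338, 0.086, 0], "angular": [0, 0, 0]}, {"xyz": [-0.338, 0.086, 0], "angular": [0, 0, 0]}]' --hand 0.45

```text
clock: 55.55
position: [0.5932, 0.0244, 0.1767]
ee_rot: [0.707, 0.708, 0.0, -0.0]
ft_force: [0.1, 0.8, 0.6]
grip_width: 0.45
grasp_force: 0.0
```

Run:
```python
from kn import *
to(.593,.0225,.0655)
```

```text
shift [-0.002, -0.0001, 0.1112] ang [-0.01, -0.05, 0.07] rows 2.2250521109399903 0.009683247243024743
```

Emit:
carry_out --motion '[{"xyz": [-0.001, 0, 0.03], "angular": [0, 0, 0]}, {"xyz": [-0.001, 0, 0.065], "angular": [0, 0, 0]}, {"xyz": [-0.001, 0, 0.09], "angular": [0, 0, 0]}, {"xyz": [-0.001, 0, 0.104], "angular": [0, 0, 0]}, {"xyz": [-0.001, 0, 0.11], "angular": [0, 0, 0]}, {"xyz": [-0.001, 0, 0.11], "angular": [0, 0, 0]}, {"xyz": [-0.001, 0, 0.11], "angular": [0, 0, 0]}]'

```text
clock: 56.25
position: [0.5941, 0.0223, 0.068]
ee_rot: [0.707, 0.707, 0.001, 0.0]
ft_force: [0.9, 0.0, -0.2]
grip_width: 0.455
grasp_force: 0.0
```

Emit:
carry_out --motion '[{"xyz": [0, 0, 0], "angular": [0, 0, 0]}, {"xyz": [0, 0, 0], "angular": [0, 0, 0]}, {"xyz": [0, 0, 0], "angular": [0, 0, 0]}, {"xyz": [0, 0, 0], "angular": [0, 0, 0]}]' --hand 0

```text
clock: 56.65
position: [0.594, 0.0221, 0.0679]
ee_rot: [0.707, 0.707, 0.001, 0.0]
ft_force: [-2.1, 0.8, 6.8]
grip_width: 0.195
grasp_force: 39.1
```

Emit:
carry_out --motion '[{"xyz": [0, 0, -0.03], "angular": [0, 0, 0]}, {"xyz": [0, 0, -0.07], "angular": [0, 0, 0]}, {"xyz": [0, 0, -0.11], "angular": [0, 0, 0]}, {"xyz": [0, 0, -0.11], "angular": [0, 0, 0]}]'

```text
clock: 57.05
position: [0.596, 0.0219, 0.1825]
ee_rot: [0.707, 0.707, 0.004, 0.002]
ft_force: [1.0, 0.8, -2.1]
grip_width: 0.19
grasp_force: 39.8
```

Emit:
carry_out --motion '[{"xyz": [0.03, -0.015, 0], "angular": [0, 0, 0]}, {"xyz": [0.07, -0.033, 0], "angular": [0, 0, 0]}, {"xyz": [0.11, -0.05, 0], "angular": [0, 0, 0]}, {"xyz": [0.15, -0.065, 0], "angular": [0, 0, 0]}, {"xyz": [0.195, -0.08, 0], "angular": [0, 0, 0]}, {"xyz": [0.24, -0.0865, 0], "angular": [0, 0, 0]}, {"xyz": [0.285, -0.0865, 0], "angular": [0, 0, 0]}, {"xyz": [0.32, -0.0865, 0], "angular": [0, 0, 0]}, {"xyz": [0.3385, -0.0865, 0], "angular": [0, 0, 0]}, {"xyz": [0.3385, -0.0865, 0], "angular": [0, 0, 0]}, {"xyz": [0.3385, -0.0865, 0], "angular": [0, 0, 0]}, {"xyz": [0.3385, -0.0865, 0], "angular": [0, 0, 0]}]'

```text
clock: 58.25
position: [0.5076, 0.3585, 0.1765]
ee_rot: [0.708, 0.706, -0.0, 0.0]
ft_force: [0.7, -0.0, -1.9]
grip_width: 0.188
grasp_force: 39.8
```

Run:
```python
from kn import *
to(.5067,.3608,.0525)
```

```text
shift [0.0024, -0.0008, 0.124] ang [-0.01, 0.06, -0.15] rows 2.4806012653194496 0.019180244844739507
```

Emit:
carry_out --motion '[{"xyz": [0.001, 0, 0.03], "angular": [0, 0, 0]}, {"xyz": [0.001, 0, 0.07], "angular": [0, 0, 0]}, {"xyz": [0.001, 0, 0.1], "angular": [0, 0, 0]}, {"xyz": [0.001, 0, 0.115], "angular": [0, 0, 0]}, {"xyz": [0.001, 0, 0.121], "angular": [0, 0, 0]}, {"xyz": [0.001, 0, 0.124], "angular": [0, 0, 0]}, {"xyz": [0.001, 0, 0.124], "angular": [0, 0, 0]}, {"xyz": [0.001, 0, 0.124], "angular": [0, 0, 0]}]'

```text
clock: 59.05
position: [0.5077, 0.362, 0.0543]
ee_rot: [0.707, 0.707, 0.001, 0.0]
ft_force: [0.1, 0.8, -3.3]
grip_width: 0.194
grasp_force: 39.7
```

Emit:
carry_out --motion '[{"xyz": [0, 0, 0], "angular": [0, 0, 0]}, {"xyz": [0, 0, 0], "angular": [0, 0, 0]}, {"xyz": [0, 0, 0], "angular": [0, 0, 0]}, {"xyz": [0, 0, 0], "angular": [0, 0, 0]}]' --hand 0.5

```text
clock: 59.45
position: [0.5071, 0.3617, 0.0532]
ee_rot: [0.707, 0.707, 0.0, -0.0]
ft_force: [-0.4, -0.8, -0.0]
grip_width: 0.498
grasp_force: 0.0
```

Emit:
carry_out --motion '[{"xyz": [0, 0, -0.03], "angular": [0, 0, 0]}, {"xyz": [0, 0, -0.07], "angular": [0, 0, 0]}, {"xyz": [0, 0, -0.11], "angular": [0, 0, 0]}, {"xyz": [-0.04, 0.01, -0.12], "angular": [0, 0, 0]}, {"xyz": [-0.085, 0.02, -0.12], "angular": [0, 0, 0]}, {"xyz": [-0.13, 0.03, -0.12], "angular": [0, 0, 0]}, {"xyz": [-0.17, 0.045, -0.12], "angular": [0, 0, 0]}, {"xyz": [-0.21, 0.06, -0.12], "angular": [0, 0, 0]}, {"xyz": [-0.25, 0.075, -0.12], "angular": [0, 0, 0]}, {"xyz": [-0.29, 0.09, -0.12], "angular": [0, 0, 0]}, {"xyz": [-0.33, 0.105, -0.12], "angular": [0, 0, 0]}, {"xyz": [-0.368, 0.118, -0.12], "angular": [0, 0, 0]}]'

```text
clock: 60.65
position: [0.6254, -0.0084, 0.173]
ee_rot: [0.707, 0.707, 0.0, 0.0]
ft_force: [0.2, -0.1, -0.1]
grip_width: 0.499
grasp_force: 0.0
```

Emit:
carry_out --motion '[{"xyz": [0, 0, 0], "angular": [0, 0, 0]}, {"xyz": [0, 0, 0], "angular": [0, 0, 0]}, {"xyz": [0, 0, 0], "angular": [0, 0, 0]}]'

```text
clock: 60.95
position: [0.6247, -0.005, 0.1727]
ee_rot: [0.707, 0.708, 0.0, -0.0]
ft_force: [0.1, 0.0, -0.6]
grip_width: 0.5
grasp_force: 0.0
```

Run:
```python
from kn import *
to(.625,-.008,.065)
```

```text
shift [-0.0031, 0.0004, 0.1077] ang [-0.02, -0.05, 0.07] rows 2.1544852114898974 0.010707325875214033
```

Emit:
carry_out --motion '[{"xyz": [-0.0015, 0, 0.03], "angular": [0, 0, 0]}, {"xyz": [-0.0015, 0, 0.065], "angular": [0, 0, 0]}, {"xyz": [-0.0015, 0, 0.09], "angular": [0, 0, 0]}, {"xyz": [-0.0015, 0, 0.107], "angular": [0, 0, 0]}, {"xyz": [-0.0015, 0, 0.107], "angular": [0, 0, 0]}, {"xyz": [-0.0015, 0, 0.107], "angular": [0, 0, 0]}, {"xyz": [-0.0015, 0, 0.107], "angular": [0, 0, 0]}]'

```text
clock: 61.65
position: [0.6256, -0.0073, 0.0673]
ee_rot: [0.707, 0.707, 0.001, 0.001]
ft_force: [-0.2, -0.3, -0.4]
grip_width: 0.497
grasp_force: 0.0
```

Emit:
carry_out --motion '[{"xyz": [0, 0, 0], "angular": [0, 0, 0]}, {"xyz": [0, 0, 0], "angular": [0, 0, 0]}, {"xyz": [0, 0, 0], "angular": [0, 0, 0]}, {"xyz": [0, 0, 0], "angular": [0, 0, 0]}]' --hand 0

```text
clock: 62.05
position: [0.6255, -0.0079, 0.0668]
ee_rot: [0.707, 0.707, 0.001, 0.0]
ft_force: [0.5, 0.3, 8.0]
grip_width: 0.197
grasp_force: 39.1
```

Emit:
carry_out --motion '[{"xyz": [0, 0, -0.03], "angular": [0, 0, 0]}, {"xyz": [0, 0, -0.07], "angular": [0, 0, 0]}, {"xyz": [0.02, -0.02, -0.105], "angular": [0, 0, 0]}, {"xyz": [0.045, -0.05, -0.115], "angular": [0, 0, 0]}, {"xyz": [0.075, -0.08, -0.115], "angular": [0, 0, 0]}, {"xyz": [0.11, -0.105, -0.115], "angular": [0, 0, 0]}, {"xyz": [0.15, -0.122, -0.115], "angular": [0, 0, 0]}, {"xyz": [0.195, -0.122, -0.115], "angular": [0, 0, 0]}, {"xyz": [0.24, -0.122, -0.115], "angular": [0, 0, 0]}, {"xyz": [0.28, -0.122, -0.115], "angular": [0, 0, 0]}, {"xyz": [0.305, -0.122, -0.115], "angular": [0, 0, 0]}, {"xyz": [0.305, -0.122, -0.115], "angular": [0, 0, 0]}]'

```text
clock: 63.25
position: [0.5012, 0.3014, 0.18]
ee_rot: [0.705, 0.709, -0.0, -0.001]
ft_force: [0.4, 0.6, -3.0]
grip_width: 0.196
grasp_force: 40.0
```

Emit:
carry_out --motion '[{"xyz": [0, 0, 0], "angular": [0, 0, 0]}, {"xyz": [0, 0, 0], "angular": [0, 0, 0]}, {"xyz": [0, 0, 0], "angular": [0, 0, 0]}]'

```text
clock: 63.55
position: [0.5033, 0.2956, 0.1808]
ee_rot: [0.708, 0.706, -0.0, 0.0]
ft_force: [0.9, -0.5, -2.9]
grip_width: 0.193
grasp_force: 40.0
```

Run:
```python
from kn import *
to(.5032,.2978,.0525)
```

```text
shift [0.0022, -0.0001, 0.1283] ang [0.0, 0.02, -0.13] rows 2.566930483042099 0.015234368378929069
```

Emit:
carry_out --motion '[{"xyz": [0.001, 0, 0.03], "angular": [0, 0, 0]}, {"xyz": [0.001, 0, 0.07], "angular": [0, 0, 0]}, {"xyz": [0.001, 0, 0.1], "angular": [0, 0, 0]}, {"xyz": [0.001, 0, 0.118], "angular": [0, 0, 0]}, {"xyz": [0.001, 0, 0.126], "angular": [0, 0, 0]}, {"xyz": [0.001, 0, 0.129], "angular": [0, 0, 0]}, {"xyz": [0.001, 0, 0.129], "angular": [0, 0, 0]}, {"xyz": [0.001, 0, 0.129], "angular": [0, 0, 0]}]'

```text
clock: 64.35
position: [0.5037, 0.2984, 0.053]
ee_rot: [0.707, 0.707, 0.001, 0.0]
ft_force: [-0.3, -0.2, -2.7]
grip_width: 0.196
grasp_force: 40.0
```

Emit:
carry_out --motion '[{"xyz": [0, 0, 0], "angular": [0, 0, 0]}, {"xyz": [0, 0, 0], "angular": [0, 0, 0]}, {"xyz": [0, 0, 0], "angular": [0, 0, 0]}, {"xyz": [0, 0, 0], "angular": [0, 0, 0]}]' --hand 0.5

```text
clock: 64.75
position: [0.5031, 0.2982, 0.0521]
ee_rot: [0.707, 0.707, 0.0, -0.0]
ft_force: [1.6, -0.5, 0.3]
grip_width: 0.502
grasp_force: 0.0
```

Emit:
carry_out --motion '[{"xyz": [0, 0, -0.03], "angular": [0, 0, 0]}, {"xyz": [0, 0, -0.07], "angular": [0, 0, 0]}, {"xyz": [0, 0, -0.11], "angular": [0, 0, 0]}, {"xyz": [-0.01, -0.01, -0.15], "angular": [0, 0, 0]}, {"xyz": [-0.04, -0.02, -0.18], "angular": [0, 0, 0]}, {"xyz": [-0.08, -0.03, -0.2], "angular": [0, 0, 0]}, {"xyz": [-0.12, -0.04, -0.2], "angular": [0, 0, 0]}, {"xyz": [-0.12, -0.04, -0.2], "angular": [0, 0, 0]}, {"xyz": [-0.12, -0.04, -0.2], "angular": [0, 0, 0]}]'

```text
clock: 65.65
position: [0.4629, 0.1774, 0.2523]
ee_rot: [0.708, 0.706, 0.001, -0.0]
ft_force: [0.4, 1.0, 0.2]
grip_width: 0.497
grasp_force: 0.0
```

Run:
```python
from fit import *
w=snap('wrist','wr13'); t=snap('top','top9')
tmpl(t,box=np.s_[175:270,205:312])
a=ld('top0')['img'].astype(int); d=np.abs(a-t['img']).sum(2)>90
for n,P in dict(A=(.438,.364,.05),B=(.507,.361,.05),C=(.503,.298,.05),pen=(.636,.268,.12),tape=(.786,.067,.02),sw=(.777,-.117,.02),jar=(.639,-.26,.06)).items():
    u,v=w2px(t,P).astype(int); print(n,(u,v),round(d[v-6:v+7,u-6:u+7].mean(),2))
# feet seen by wrist: bright low-saturation circles within tray
g=cv2.cvtColor(w['img'],cv2.COLOR_RGB2HSV); 
pts=np.array([w2px(w,(x,y,.022)) for x,y in [(.40,.258),(.54,.258),(.54,.398),(.40,.398)]]).astype(int); print(pts.tolist())
k=np.zeros(g.shape[:2],np.uint8); cv2.fillConvexPoly(k,pts,1)
m=((g[...,1]<60)&(k>0)).astype(np.uint8); m=cv2.morphologyEx(m,cv2.MORPH_OPEN,np.ones((3,3),np.uint8))
n,l,s,ct=cv2.connectedComponentsWithStats(m)
for i in range(1,n):
    if s[i,4]>60: print(s[i].tolist(),np.round(px2w(w,*ct[i],.03),3))
```

```text
template [ 0.5911 -0.009   0.1581] rms 0.0021738720496426805 176
A (np.int64(153), np.int64(257)) 0.52
B (np.int64(154), np.int64(237)) 0.27
C (np.int64(172), np.int64(238)) 0.53
pen (np.int64(178), np.int64(197)) 0.06
tape (np.int64(243), np.int64(157)) 0.0
sw (np.int64(295), np.int64(160)) 0.0
jar (np.int64(338), np.int64(200)) 0.0
[[223, 110], [349, 110], [359, -42], [214, -42]]
[236, 0, 42, 25, 788] [0.44  0.353 0.03 ]
[304, 0, 43, 30, 1025] [0.506 0.35  0.03 ]
[299, 48, 41, 46, 1439] [0.504 0.298 0.03 ]
```

```bash
python3 -c "
from workcell import *
print(hand_in())"
```

```text
the job is handed in; nothing more can be done
None
```

The job is done and handed in at about 66 s; hand-in gave no verdict: outline traced, square, round and bar keys pressed in turn, one weight bumped mid-run but still on the template, and by the last camera check all three weights are back in the tray, the pen is in its stand, and the template and bystanders haven't moved.

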